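# Close the hot well with the pull pole

### The job

The steel cover of the hot-holding well stands open and is too hot to touch: take the wooden pull pole from its cradle, put its side hook through the ring eye on the cover's edge and draw the cover down fully shut, gently, without forcing or slamming it and without the gripper or arm touching the cover. Then slip the hook out, lay the pole back in both notches of its cradle and let go. Leave everything else where it stands.

Things in the scene. Friction and masses are not known exactly. Their poses are not given: they have to be found in the camera images.
- well: Hot-holding well: fixed open-topped stainless box, 160 deep (its x) x 260 wide (its y) x 155 high, pan of food inside. Origin: centre of its underside on the worktop; its x axis points from its front (robot side) to its hinge side. A black knob (32 dia) sticks out 18 from the front face at y -80, 70 high
- shelf_front (a point): middle of the front bar of the well's open-bar overshelf (axes as the well's): 10 mm bars along y, 230 long, at 0, 55, 110, 165 behind this point, on two 14 mm posts 185 behind it at y +-115 with side rails, all 420 high. An upright gripper does not fit above the raised eye or close before it; a tool tilted 30 to 45 degrees (fingers pointing forward and down, pole rising forward) fits before the bar
- cover_hinge (a point): point on the cover's hinge line, mid width, at the well's x +80, height 155. The hinge line runs along the well's y
- cover (a joint): angle of the cover in rad: 0 = fully shut (lying flat on the well, held by a stop), growing as it opens upward; it starts between 1.1 and 1.5. A stiff hinge (0.5 N m of friction: about 3 to 5 N at the eye) keeps it wherever it is left
- cover_panel: The cover: flat steel plate 155 long from the hinge x 260 wide x 6 thick, with the ring eye at the middle of its free edge. Origin on the hinge line; when shut its axes equal the well's and the plate runs from the hinge to its -x, mid thickness 4 above the hinge line; opening turns it about +y
- eye (a point): centre of the ring eye, 175 from the hinge line and just past the cover's free edge (cover_panel frame: x -175, y 0, z +4). Steel wire ring: wire 6, clear opening 29, outer 42 dia. The hole's axis is this frame's y, parallel to the hinge line at every cover angle, so a finger in it turns freely as the cover swings
- pole: Pull pole, 130 g: square wooden bar 18 x 18 mm from x -145 to +95, then a round steel rod 8 dia to x +130, where it bends at a right angle into a straight side finger, 8 dia, running to y +40 (tip, rounded, at y +44). Origin: underside of the bar at its balance point, which is the place to grip; the bar's centre line, the rod and the finger all lie at z +9. x runs along the pole to the hook, z is up as it lies in the cradle
- finger_mid (a point): point on the centre line of the hook's side finger, 22 from the rod's centre line (pole frame x +130, y +22, z +9)
- cradle: Wooden cradle, fixed, for the pole: base 220 x 70 x 10 with two notched blocks 18 thick at x -80 and +80; notch floor 60 above the worktop, notch 30 wide between 13 mm cheeks reaching 80 high. Origin: centre of its underside; x along the pole. It stands left or right of the well. The pole lies with its bar on both notch floors, its origin within 15 of the cradle's x 0
- pan0: small loose square steel pan 100 x 100 x 60, bystander on the wooden tray; origin centre of underside
- pan1: second such pan, bystander on the tray
- tray: fixed wooden tray 240 x 130 x 25, on the other side of the well from the cradle; origin centre of underside
- bowl: loose white bowl, 100 dia, 45 high, bystander; origin centre of underside
- jar: loose glass jar, 60 dia, 85 high, bystander; origin centre of underside
- cup: loose white cup, 70 dia, 70 high, bystander; origin centre of underside
- spoon: loose steel spoon lying flat, about 180 long, bystander
There are look-alikes about, which are no part of the job. Leave any yellow look-alike of the cradle alone.

How it is judged (in metres and radians):
On the way, in this order (a step that is already met when the one before it is completed fails the run):
1. the hook's finger is through the ring eye while the cover is still open (distance between finger_mid and eye below 0.023 m and value of joint cover above 0.9 rad), for 0.2 s.
2. the cover is drawn more than half way down with the hook still in the eye (distance between finger_mid and eye below 0.023 m and value of joint cover between 0.04 and 0.55 rad).
3. the cover is fully shut (value of joint cover below 0.035 rad), for 0.2 s.
At the end, for the whole second after the job is handed in: The cover is fully shut (joint under 0.035 rad) and the pole lies still in both notches of its cradle, released: its origin within 35 mm of the cradle's middle along it and 12 mm across, resting on the notch floors, along the cradle within 0.1 rad (value of joint cover below 0.035 rad and x of pole in the frame of cradle between -0.035 and 0.035 m and y of pole in the frame of cradle between -0.012 and 0.012 m and z of pole in the frame of cradle between 0.05 and 0.083 m and angle between the x axis of pole and the x axis of cradle, either way round below 0.1 rad and linear speed of pole below 0.02 m/s and angular speed of pole below 0.2 rad/s); the robot touches nothing.
It fails at once if the gripper or arm touched the hot cover (contact force between any of the fingers, the arm and cover_panel above 0.5 N).
It fails at once if the pole was forced against the cover or its eye (contact force between pole and cover_panel above 25 N).
It fails at once if the cover slammed (value of joint cover below 0.2 rad and velocity of joint cover below -1.5 rad/s).
It fails at once if something else on the worktop was pushed more than 30 mm from its place (distance of any of pan0, pan1, bowl, jar, cup, spoon from where it was at the start of the episode above 0.03 m).
It also fails if it takes over 67 s, if anything falls off the work surface, if the arm or the gripper's body presses on something with over 40 N, if the wrist force passes 120 N, or if a joint passes its speed limit or range.

### The arm

A 6-joint arm with a two-finger parallel gripper is mounted at the origin on the work surface. World frame = base frame: x ahead of the robot, y to its left, z up, the work surface at z = 0. Lengths are in m, angles in degrees, forces in N, time in s.
With the tool pointing down it reaches from about 0.3 to 0.75 m from the base axis. Payload 8.5 kg.
Tool frame: the origin (TCP) lies between the finger pads; the fingertips stand 14 mm ahead of it and the grasp point (between the pads) lies 5 mm behind it; x points along the fingers, z is the direction in which the jaws open and shut, and the axes are right-handed (so a half turn about x gives the same grasp; the last joint's range is limited). The gripper opens to 85 mm and grips with 20 to 120 N. Pads are 22 mm wide; open, the fingers measure 114 mm over their backs; the gripper's body (76 mm by 85 mm) begins 54 mm behind the grasp point. The pads swing forward as they close: fully open they stand 13 mm farther back than shut.
Start: joints at [61.748, 21.807, 74.336, -0, 83.858, -12.336], TCP at [0.151, 0.529, 0.245] pointing down, gripper open.
Joint ranges: [-178.18, 178.18], [-50.72, 133.34], [12.68, 142.11], [-81.47, 261.47], [9.98, 163.14], [-165.26, 165.26]. Speed limits (degrees/s): [136.94, 136.94, 180, 180, 180, 180].

### API

Orientations are given as a 3x3 rotation matrix whose columns are the frame's x, y, z axes.
In Python, from rig import env gives the robot as it stands.
- The arm moves only by the shell command python3 -m jog 'ROWS' [FORCE]. ROWS is JSON, a list of rows, each a list of 5 numbers: the opening, from -1 (shut) to 1 (fully open), so that 0 is half open, then the shift along the tool's x, y, z in m, then the turn about the tool's x in rad. In form: [[claw, dx, dy, dz, yaw], ...]. A call has 1 to 20 rows; each row is the pose to reach, as a shift and turn from the pose commanded when the call began, along the tool's axes at that moment; what a row does not reach only later rows make up. A row lasts 1/10 s, in which the tool goes at most 50 mm and 8.59 degrees, less where a joint would pass 70% of its speed; a pose out of reach is approached as far as the arm can. A call with a gripper value outside its range is refused whole. The fingers move at their own pace and stop on an object; FORCE is the grip in N (left out, the last holds). Time passes only in rows, so rows that repeat a pose let the fingers close. It gives the time, the measured TCP pose, the force and the opening at its end, in the units of the state.
- env.observe(): the state, without advancing time (a new reading comes with each control period).
- env.get_image(name): name is "side" or "top"; returns the picture (400x640x3 uint8, red, green, blue); there is no depth.
- env.camera_model(name): a dict with "fx", "fy", "cx", "cy" (pixels), "k1" (the pictures are not rectified: a ray, as slopes to the right and down, at radius r is drawn at 1 + k1 r^2 times it, then the intrinsics apply), "origin" and "orientation" of the camera in the world. Camera axes: x right, y up, looking along -z (the intrinsics and any distortion apply to the point x, -y, -z); pixel columns grow to the right and rows downward; lengths in m; the calibration is good to about 2 mm. A picture is of the moment at which its call begins. camera_model takes no time and is no camera call.
- env.close_job(): hands the job in, once; it reports no verdict.
The state is a dict: "time_s": time; "q": joint angles; "qvel": joint speeds; "joint_efforts": joint torques, N m; "position": TCP position; "tool_rot": TCP orientation; "ft_force": force on the tool from outside, world axes, zero at the start; "wrist_torque": the same for the moment, N m; "grip_width": finger opening in m.
Only numpy, scipy, OpenCV 4.12 (cv2) and the standard library are available. Lean on these libraries where they do the work, as an engineer would, in place of code of your own. Each camera call takes 0.05 s, during which the arm holds its last target.

## Working session

There is one attempt and no reset: what is moved stays moved. The work goes in short steps, Python scripts to look and compute and a shell command to move; the robot and the scene stay as the last step left them, time stands still between calls to the robot, and variables do not carry over. Pictures are saved under pics/ and viewed, and the job is handed in when it is done.

```bash
ls; mkdir -p pics; python3 - <<'E'
from rig import env
import cv2
for n in ("side","top"):
    im=env.get_image(n); cv2.imwrite(f"pics/{n}0.png",im[:,:,::-1])
    m=env.camera_model(n); print(n,m)
print(env.observe())
E
```

```text
pics
side {'fx': 401.6479052190254, 'fy': 401.6479052190254, 'cx': 323.75707014006423, 'cy': 199.4412910056333, 'k1': -0.04259502697413172, 'origin': array([0.33138965, 0.84900912, 1.15759181]), 'orientation': array([[-0.98315795,  0.1221368 , -0.13595236],
       [-0.18191405, -0.72541145,  0.66384148],
       [-0.01754193,  0.67739267,  0.73541243]])}
top {'fx': 421.99218219509316, 'fy': 421.99218219509316, 'cx': 311.4047035369581, 'cy': 201.2831628244075, 'k1': -0.03359761644325244, 'origin': array([0.35704961, 0.06391877, 1.6334994 ]), 'orientation': array([[-0.00554692,  0.99672758, -0.08064345],
       [-0.99992213, -0.00462696,  0.01159013],
       [ 0.01117907,  0.08070146,  0.99667563]])}
{'time_s': 0.1, 'q': array([ 6.17467033e+01,  2.18389906e+01,  7.43794977e+01, -4.25345587e-04,
        8.38584621e+01, -1.23366163e+01]), 'qvel': array([-0.00304751, -0.02190016, -0.16568018, -0.09811921, -0.0808186 ,
        0.05785288]), 'joint_efforts': array([ 3.56380711e-03, -4.49224627e+01, -2.31658334e+01, -2.20660640e-04,
        3.61133709e-03, -2.66526206e-05]), 'position': array([0.15072504, 0.52869046, 0.24476144]), 'tool_rot': array([[-6.29251719e-04, -9.61661642e-01,  2.74238016e-01],
       [-1.18652540e-03,  2.74238595e-01,  9.61660951e-01],
       [-9.99999098e-01,  2.79736434e-04, -1.31360107e-03]]), 'ft_force': array([-0.24080864, -0.23005987,  0.3961045 ]), 'wrist_torque': array([-0.02954977,  0.00369991,  0.02892313]), 'grip_width': 0.08558939892735495}
```

View pics/side0.png

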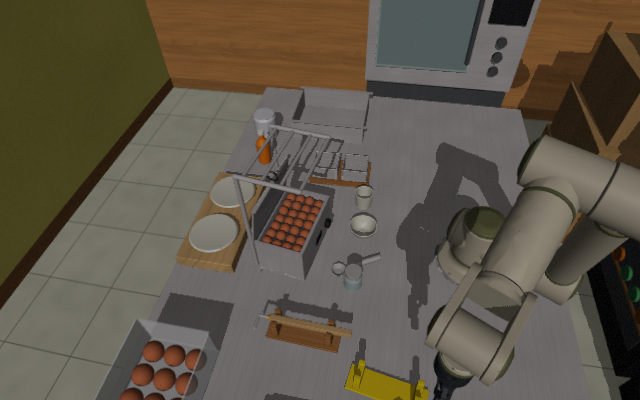

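View pics/top0.png

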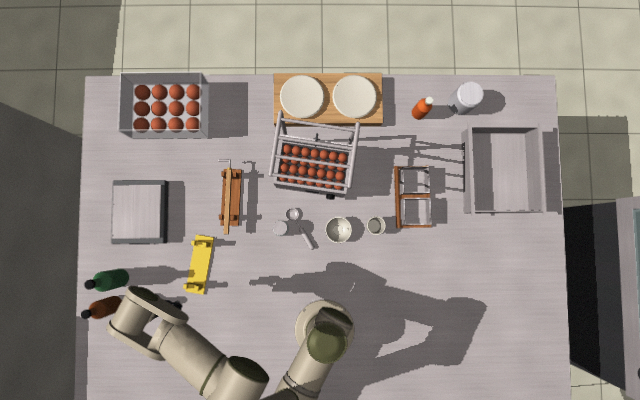

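```bash
cat > h.py <<'E'
import numpy as np, cv2
from rig import env
M={n:env.camera_model(n) for n in("side","top")}
def K(m): return np.array([[m['fx'],0,m['cx']],[0,m['fy'],m['cy']],[0,0,1]])
def ray(n,u,v):
    m=M[n]; p=cv2.undistortPoints(np.array([[[u,v]]],float),K(m),np.array([m['k1'],0,0,0.]))[0,0]
    # note: k1 model same as OpenCV radial
    d=m['orientation']@np.array([p[0],-p[1],-1]); return m['origin'],d/np.linalg.norm(d)
def onz(n,u,v,z):
    o,d=ray(n,u,v); return o+d*(z-o[2])/d[2]
def tri(a,b):
    o1,d1=ray("side",*a);o2,d2=ray("top",*b)
    A=np.stack([d1,-d2],1);t=np.linalg.lstsq(A,o2-o1,rcond=None)[0]
    p,q=o1+t[0]*d1,o2+t[1]*d2
    return (p+q)/2,np.linalg.norm(p-q)
def proj(n,P):
    m=M[n];c=m['orientation'].T@(np.asarray(P,float)-m['origin']);x,y=c[0]/-c[2],-c[1]/-c[2];r=1+m['k1']*(x*x+y*y)
    return np.array([m['fx']*x*r+m['cx'],m['fy']*y*r+m['cy']])
def crop(img,u0,v0,u1,v1,s,name):
    c=cv2.resize(img[v0:v1,u0:u1],None,fx=s,fy=s,interpolation=cv2.INTER_CUBIC);cv2.imwrite(name,c)
E
python3 - <<'E'
from h import *
t=cv2.imread("pics/top0.png");s=cv2.imread("pics/side0.png")
crop(t,200,105,370,245,4.5,"pics/top0c.png")
crop(s,220,115,390,285,3.5,"pics/side0c.png")
crop(s,240,290,440,400,4,"pics/side0d.png")
E
```

```text
(no output)
```

View pics/top0c.png

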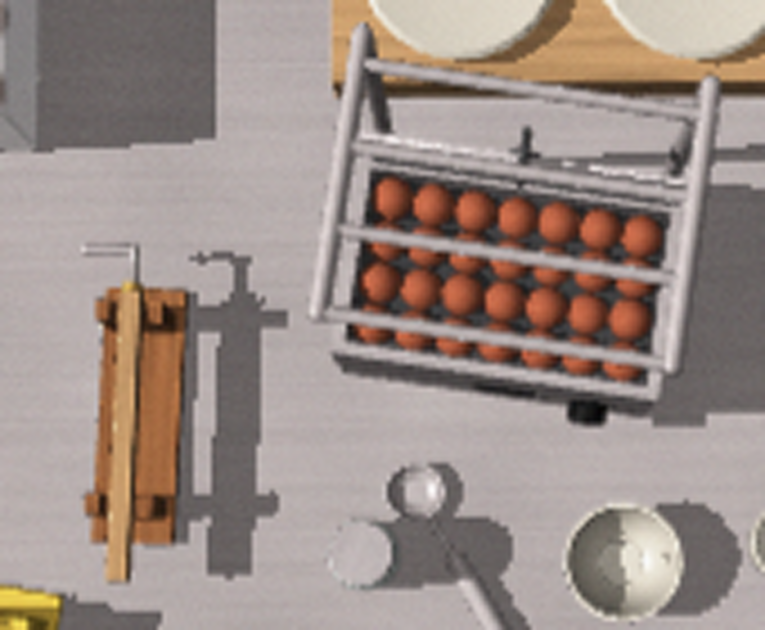

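View pics/side0c.png

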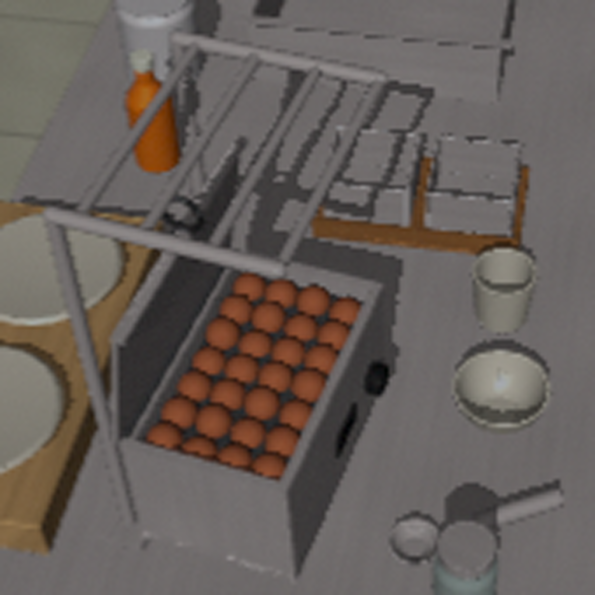

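View pics/side0d.png

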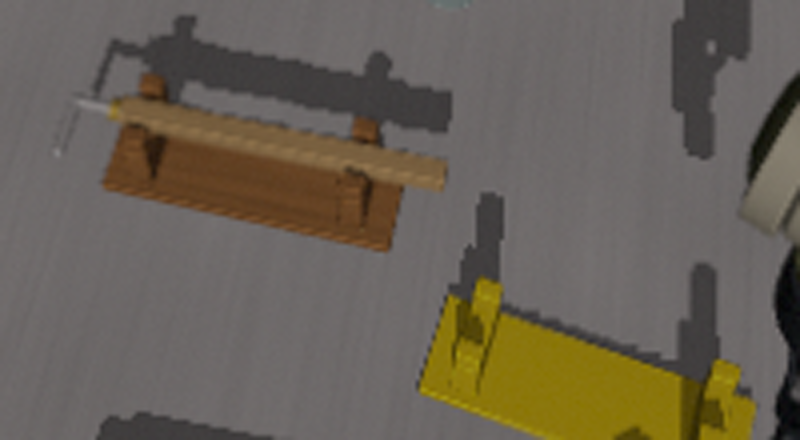

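```bash
python3 - <<'E'
from h import *
np.set_printoptions(precision=4,suppress=True)
T=lambda x,y:(200+(x+.5)/4.5-.5,105+(y+.5)/4.5-.5)
S=lambda x,y:(220+(x+.5)/3.5-.5,115+(y+.5)/3.5-.5)
D=lambda x,y:(240+(x+.5)/4-.5,290+(y+.5)/4-.5)
print("eye",tri(S(182,213),T(526,145)), T(526,145))
a=onz("top",*T(330,313),.42);b=onz("top",*T(672,362),.42);print("shelf front",a,b,(a+b)/2,np.linalg.norm(a-b),np.degrees(np.arctan2((a-b)[1],(a-b)[0]))-90)
a2=onz("top",*T(372,65),.42);b2=onz("top",*T(708,113),.42);print("rear bar",a2,b2,(a2+b2)/2)
c=onz("top",*T(336,354),.155);d=onz("top",*T(658,400),.155);print("well front top",c,d,(c+d)/2,np.linalg.norm(c-d),np.degrees(np.arctan2((c-d)[1],(c-d)[0]))-90)
print("cornerR tri",tri(S(286,487),T(336,354)))
tl=onz("top",*T(118,580),.078);hd=onz("top",*T(131,285),.078);print("pole bar",tl,hd,np.linalg.norm(tl-hd),np.degrees(np.arctan2(*(hd-tl)[1::-1])))
bd=onz("top",*T(135,247),.069);tp=onz("top",*T(82,248),.069);print("bend,tip",bd,tp,np.linalg.norm(bd-tp))
print("tri tail",tri(D(444,172),T(118,580)),"tri tip",tri(D(58,152),T(82,248)),"bend",tri(D(76,97),T(136,247)))
print("cradle corners base z.01")
for p in [(92,541),(174,544)]: print(onz("top",*T(*p),.01))
print("blocks z.08: front L/R, rear L/R")
for p in [(97,313),(184,313),(86,505),(166,508)]: print(onz("top",*T(*p),.08))
print("side base corners z0");
for p in [(104,187),(388,250)]: print(onz("side",*D(*p),0.0))
E
```

```text
eye (array([0.6608, 0.0309, 0.3287]), np.float64(0.009966470154076205)) (316.5, 136.83333333333334)
shelf front [0.5346 0.1609 0.42  ] [ 0.5019 -0.0593  0.42  ] [0.5183 0.0508 0.42  ] 0.2225231706085093 -8.449154228235358
rear bar [0.6976 0.1339 0.42  ] [ 0.6652 -0.0849  0.42  ] [0.6814 0.0245 0.42  ]
well front top [0.541  0.1773 0.155 ] [ 0.5036 -0.0748  0.155 ] [0.5223 0.0512 0.155 ] 0.2547870948712887 -8.424322771711019
cornerR tri (array([0.5414, 0.1771, 0.1582]), np.float64(0.0016447311894107648))
pole bar [0.3656 0.3608 0.078 ] [0.6087 0.3527 0.078 ] 0.24323672034475055 -1.9127726335019852
bend,tip [0.6422 0.3514 0.069 ] [0.6415 0.3956 0.069 ] 0.04416221617954481
tri tail (array([0.3649, 0.3611, 0.0765]), np.float64(0.0015066971418212062)) tri tip (array([0.6388, 0.394 , 0.0749]), np.float64(0.0033292877470036328)) bend (array([0.6394, 0.3495, 0.0725]), np.float64(0.0041845268764095535))
cradle corners base z.01
[0.3993 0.3963 0.01  ]
[0.3964 0.3263 0.01  ]
blocks z.08: front L/R, rear L/R
[0.5852 0.3801 0.08  ]
[0.5849 0.3084 0.08  ]
[0.4269 0.3872 0.08  ]
[0.4242 0.3218 0.08  ]
side base corners z0
[0.6159 0.383  0.    ]
[0.3983 0.3928 0.    ]
```

Top view: the brown cradle with the pole is at (230,195), hook end at the top with its finger pointing left. The yellow look-alike at (200,265) is to be left alone. The brown one fits because it is wooden, it carries the pole, and its block spacing measures 159 mm. The ring eye is at side (272,176) and top (316,137).

The tool can't be tilted with these moves, so I'll grip about 57 mm behind the balance point. The upright gripper then stays in front of the shelf bar.

```bash
python3 -m jog '[[1,0,-0.035,-0.008,-0.03],[1,0,-0.075,-0.018,-0.06],[1,0,-0.115,-0.027,-0.09],[1,0,-0.155,-0.037,-0.12],[1,0,-0.195,-0.046,-0.15],[1,0.01,-0.235,-0.056,-0.18],[1,0.02,-0.275,-0.065,-0.21],[1,0.03,-0.315,-0.075,-0.243],[1,0.045,-0.339,-0.081,-0.243],[1,0.045,-0.339,-0.081,-0.243],[1,0.045,-0.339,-0.081,-0.243]]' 100
python3 - <<'E'
from h import *
np.set_printoptions(precision=4,suppress=True)
t=env.get_image("top")[:,:,::-1];s=env.get_image("side")[:,:,::-1]
crop(t,180,130,340,260,4.5,"pics/t1.png");crop(s,200,150,400,400,2.4,"pics/s1.png")
o=env.observe();print(o['position'],o['tool_rot'],o['q'],o['ft_force'])
E
```

```text
time_s: 1.2
position: [0.4544, 0.3579, 0.1999]
tool_rot: [[-0.001, -0.999, 0.036], [-0.0, 0.036, 0.999], [-1.0, 0.001, -0.0]]
ft_force: [-0.2, -0.1, 1.1]
grip_width: 0.0854
[0.4538 0.3587 0.2009] [[ 0.0003 -0.9994  0.0338]
 [ 0.0004  0.0338  0.9994]
 [-1.     -0.0003  0.0004]] [ 26.5976  26.606   74.0292   0.0125  79.3379 -61.4688] [ 0.0941 -0.0439  0.1222]
```

View pics/t1.png

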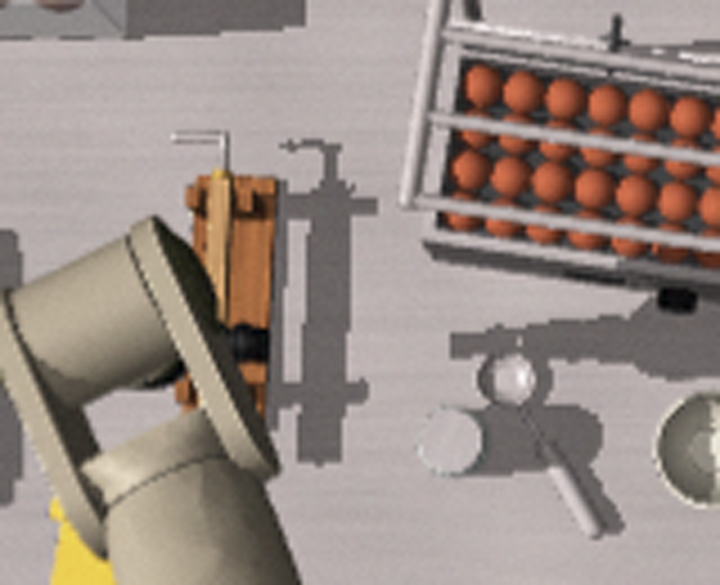

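View pics/s1.png

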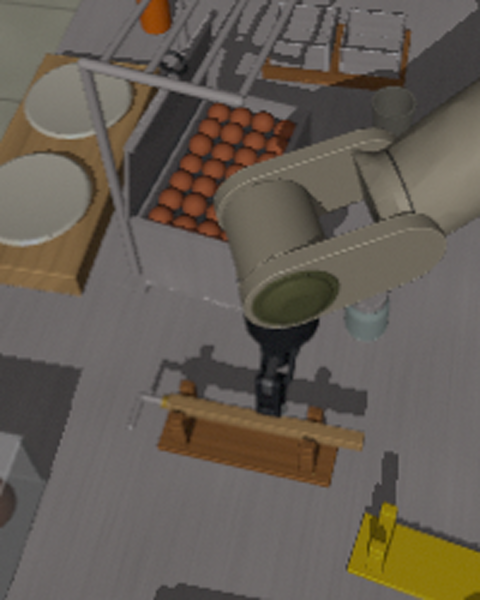

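The gripper is over the pole, between the blocks, with the jaws across the bar. I'll descend, checking the wrist height as well.

```bash
python3 - <<'E'
from h import *
from scipy.optimize import least_squares
f=lambda p: proj("side",np.array([.4538-.448*p[0],.3587+.894*p[0],.2009+p[1]]))-np.array([322,274])
r=least_squares(f,[.08,.25]);print(r.x,r.cost)
E
python3 -m jog '[[1,0.03,0,0,0],[1,0.06,0,0,0],[1,0.09,0,0,0],[1,0.115,0,0,0],[1,0.13,0,0,0],[1,0.137,0,0,0],[1,0.137,0,0,0],[-1,0.137,0,0,0],[-1,0.137,0,0,0],[-1,0.137,0,0,0],[-1,0.137,0,0,0],[-1,0.137,0,0,0],[-1,0.137,0,0,0],[-1,0.137,0,0,0]]' 120
```

```text
[0.0533533  0.23496459] 0.0
time_s: 2.7
position: [0.4548, 0.3581, 0.0639]
tool_rot: [[0.001, -0.999, 0.035], [0.0, 0.035, 0.999], [-1.0, -0.001, 0.0]]
ft_force: [-1.4, -0.7, 5.4]
grip_width: 0.0161
```

```bash
python3 -m jog '[[-1,-0.01,0,0,0],[-1,-0.03,0,0,0],[-1,-0.06,0,0,0],[-1,-0.09,0,0,0],[-1,-0.13,0,0,0],[-1,-0.17,0,0,0],[-1,-0.21,0,0,0],[-1,-0.245,0,0,0],[-1,-0.256,0,0,0],[-1,-0.256,0,0,0],[-1,-0.256,0,0,0]]'
python3 - <<'E'
from h import *
np.set_printoptions(precision=4,suppress=True)
t=env.get_image("top")[:,:,::-1];s=env.get_image("side")[:,:,::-1]
cv2.imwrite("pics/t2f.png",t);cv2.imwrite("pics/s2f.png",s)
crop(t,160,100,340,240,4,"pics/t2.png");crop(s,200,120,400,360,2.5,"pics/s2.png")
o=env.observe();print(o['position'],o['tool_rot'],o['q'],o['ft_force'],o['grip_width'])
E
```

```text
time_s: 3.8
position: [0.4542, 0.3578, 0.3175]
tool_rot: [[-0.003, -0.999, 0.035], [-0.001, 0.035, 0.999], [-1.0, 0.003, -0.001]]
ft_force: [0.6, -0.1, -2.0]
grip_width: 0.0163
[0.4543 0.3578 0.3173] [[-0.0034 -0.9994  0.0348]
 [-0.0017  0.0348  0.9994]
 [-1.      0.0034 -0.0018]] [ 26.503   22.7046  61.139    0.      96.3761 -61.5006] [-0.218  -0.315  -1.1662] 0.016333392069759426
```

View pics/t2.png

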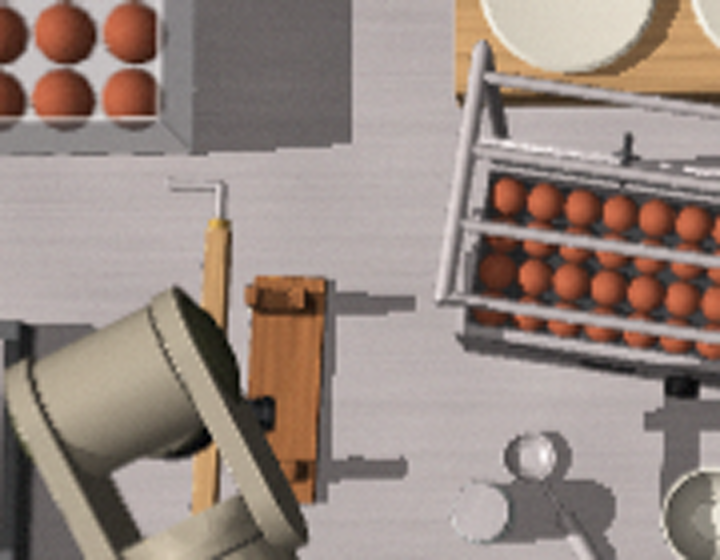

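View pics/s2.png

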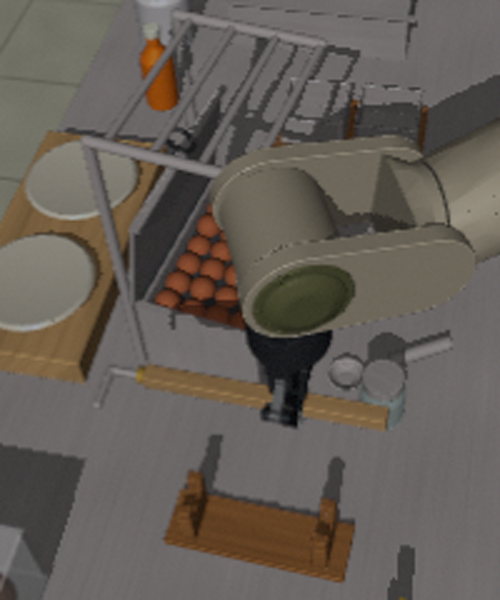

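```bash
python3 - <<'E'
from h import *
np.set_printoptions(precision=4,suppress=True)
a=np.radians(-8.43);X=np.array([np.cos(a),np.sin(a),0]);Y=np.array([-np.sin(a),np.cos(a),0])
T=lambda x,y:(200+(x+.5)/4.5-.5,105+(y+.5)/4.5-.5)
S=lambda x,y:(220+(x+.5)/3.5-.5,115+(y+.5)/3.5-.5)
print(tri(S(182,213),T(522,158)))
H=np.array([.5223,.0512,.155])+.16*X; print("hinge",H)
o,d=ray("side",*S(182,213)); t=((H-o)@Y)/(d@Y); P=o+t*d; v=P-H; print("eye on plane",P,"r",np.hypot(v@X,v[2]),"xw",v@X,"z",v[2],"th",np.arctan2(v[2],-v@X))
for th in (1.2,1.3,1.4):
    E=H+X*(-.175*np.cos(th)+.004*np.sin(th))+np.array([0,0,.175*np.sin(th)+.004*np.cos(th)]);print(th,E,proj("side",E),proj("top",E))
T2=lambda x,y:(160+(x+.5)/4-.5,100+(y+.5)/4-.5)
S2=lambda x,y:(200+(x+.5)/2.5-.5,120+(y+.5)/2.5-.5)
print("tip",tri(S2(97,404),T2(170,183)),"bend",tri(S2(112,372),T2(222,187)))
print("barhead",tri(S2(140,375),T2(218,225)))
img=cv2.imread("pics/side0.png");crop(img,250,150,300,200,14,"pics/eye_s.png")
img=cv2.imread("pics/top0.png");crop(img,295,120,340,155,16,"pics/eye_t.png")
E
```

```text
(array([0.6551, 0.0344, 0.332 ]), np.float64(0.0015511463891742406))
hinge [0.6806 0.0277 0.155 ]
eye on plane [0.6554 0.0315 0.329 ] r 0.1758611034849558 xw -0.025409167639144668 z 0.17401580939337716 th 1.4258045472883936
1.2 [0.6215 0.0365 0.3196] [282.528 180.24 ] [314.9747 151.3145]
1.3 [0.6381 0.034  0.3247] [277.1946 177.8001] [315.7525 145.8039]
1.4 [0.655  0.0315 0.3281] [271.7967 175.7414] [316.541  140.2522]
tip (array([0.6402, 0.3917, 0.3226]), np.float64(0.002518477163246654)) bend (array([0.6382, 0.3518, 0.3181]), np.float64(0.001454755385871409))
barhead (array([0.6074, 0.3534, 0.3234]), np.float64(0.00026012092803673277))
```

View pics/eye_s.png

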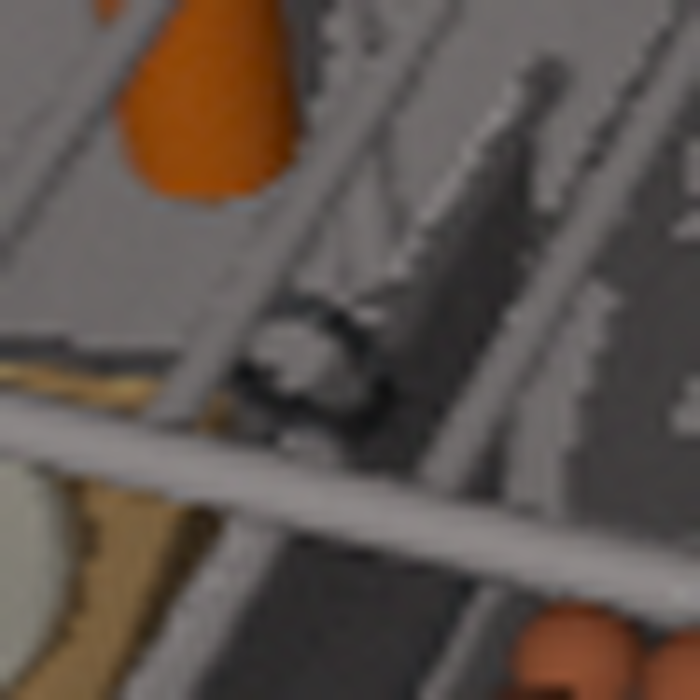

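View pics/eye_t.png

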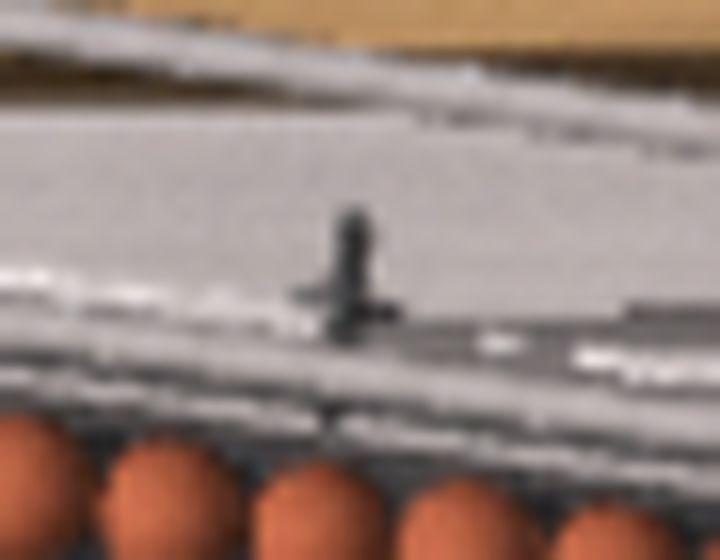

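The eye agrees in both views: side (272,176) and top (316,139.5) give θ ≈ 1.41 at (0.656, 0.031, 0.328). With the present grip the gripper body would come level with the shelf bar, which has only about 3 mm of slack. I'll lay the pole back 30 mm farther forward and regrip 30 mm nearer its tail.

```bash
python3 -m jog '[[-1,0.03,-0.01,0,0],[-1,0.07,-0.02,0,0],[-1,0.11,-0.03,0,0],[-1,0.15,-0.03,0,0],[-1,0.19,-0.03,0,0],[-1,0.22,-0.03,0,0],[-1,0.24,-0.03,0,0],[-1,0.25,-0.03,0,0],[-1,0.255,-0.03,0,0],[-1,0.255,-0.03,0,0],[-1,0.255,-0.03,0,0],[0.2,0.255,-0.03,0,0],[0.2,0.255,-0.03,0,0],[0.2,0.255,-0.03,0,0],[0.2,0.255,-0.03,0,0],[0.2,0.255,-0.03,0,0],[0.2,0.255,-0.025,0,0],[0.2,0.255,-0.01,0,0],[0.2,0.255,0,0,0],[0.2,0.255,0,0,0]]'
python3 - <<'E'
from h import *
np.set_printoptions(precision=4,suppress=True)
t=env.get_image("top")[:,:,::-1];s=env.get_image("side")[:,:,::-1]
crop(t,180,130,300,250,5,"pics/t3.png");crop(s,220,220,380,380,4,"pics/s3.png")
E
```

```text
time_s: 5.9
position: [0.4533, 0.3582, 0.0644]
tool_rot: [[-0.001, -0.999, 0.034], [-0.0, 0.034, 0.999], [-1.0, 0.001, -0.0]]
ft_force: [1.5, 0.3, -0.0]
grip_width: 0.0514
```

View pics/t3.png

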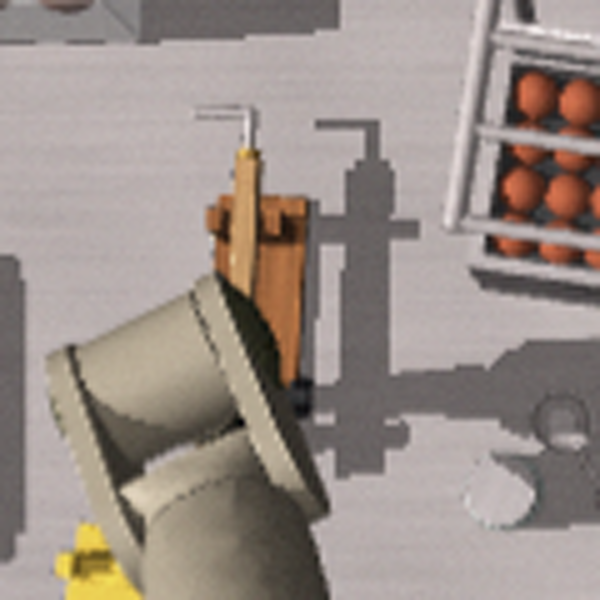

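View pics/s3.png

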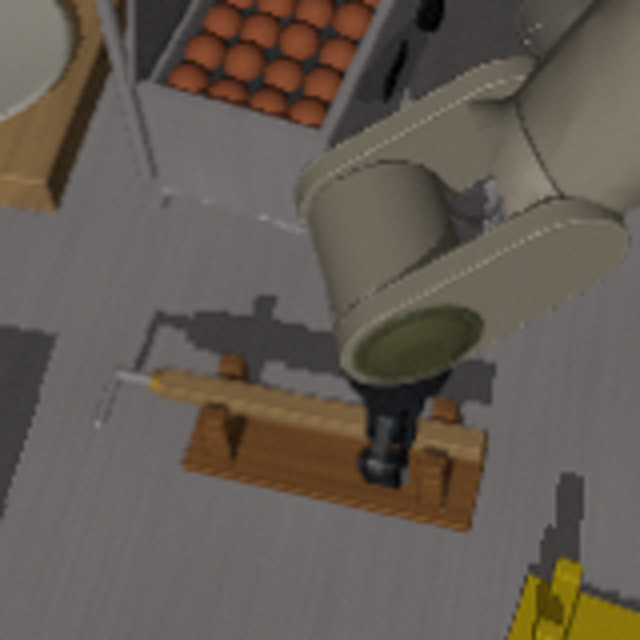

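The pole rests in both notches, shifted forward: its hook bend is at about top (229.5,151). Now the regrip and lift.

```bash
python3 -m jog '[[-1,0,0,0,0],[-1,0,0,0,0],[-1,0,0,0,0],[-1,0,0,0,0],[-1,0,0,0,0],[-1,0,0,0,0],[-1,0,0,0,0],[-1,-0.01,0,0,0],[-1,-0.03,0,0,0],[-1,-0.06,0,0,0],[-1,-0.09,0,0,0],[-1,-0.13,0,0,0],[-1,-0.17,0,0,0],[-1,-0.21,0,0,0],[-1,-0.245,0,0,0],[-1,-0.259,0,0,0],[-1,-0.259,0,0,0],[-1,-0.259,0,0,0]]' 120
python3 - <<'E'
from h import *
np.set_printoptions(precision=4,suppress=True)
t=env.get_image("top")[:,:,::-1];s=env.get_image("side")[:,:,::-1]
crop(t,180,110,300,230,5,"pics/t4.png");crop(s,210,220,330,340,5,"pics/s4.png")
o=env.observe();print(o['position'],o['tool_rot'],o['q'],o['ft_force'],o['grip_width'],o['wrist_torque'])
E
```

```text
time_s: 7.8
position: [0.4541, 0.3579, 0.3223]
tool_rot: [[-0.002, -0.999, 0.035], [-0.001, 0.035, 0.999], [-1.0, 0.002, -0.001]]
ft_force: [0.1, 0.1, -1.1]
grip_width: 0.0154
[0.4542 0.3579 0.3217] [[-0.003  -0.9994  0.0348]
 [-0.0014  0.0348  0.9994]
 [-1.      0.003  -0.0015]] [ 26.5091  22.6044  60.5965   0.0074  96.9901 -61.4983] [-0.339   0.0879 -1.5811] 0.016108847429529456 [0.036  0.0784 0.0126]
```

View pics/t4.png

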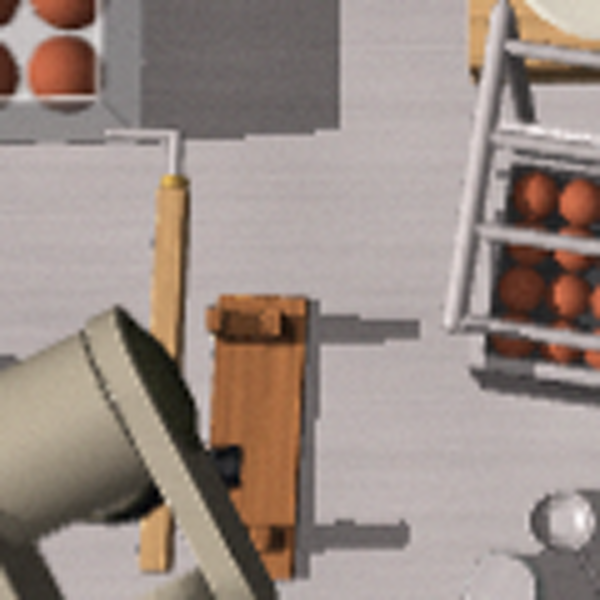

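View pics/s4.png

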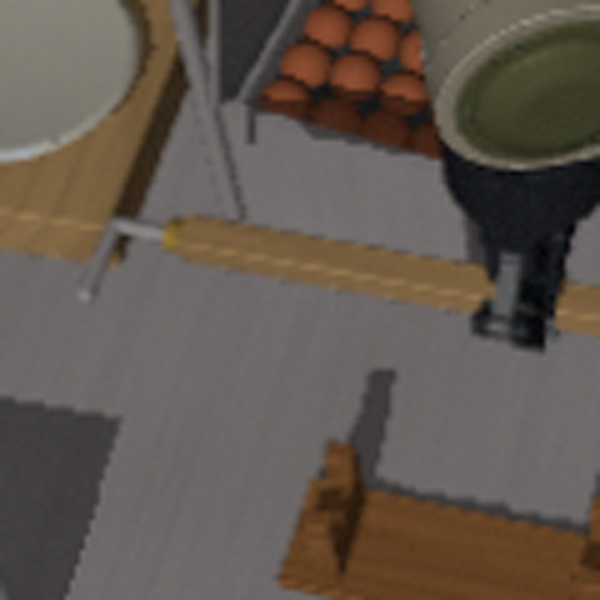

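```bash
cat > plan.py <<'E'
from h import *
np.set_printoptions(precision=4,suppress=True)
a=np.radians(-8.43);X=np.array([np.cos(a),np.sin(a),0]);Y=np.array([-np.sin(a),np.cos(a),0]);Z=np.array([0,0,1.])
H=np.array([.6806,.0277,.155])
def eye(th): return H+X*(-.175*np.cos(th)+.004*np.sin(th))+Z*(.175*np.sin(th)+.004*np.cos(th))
E
python3 - <<'E'
from plan import *
T=lambda x,y:(180+(x+.5)/5-.5,110+(y+.5)/5-.5)
S=lambda x,y:(210+(x+.5)/5-.5,220+(y+.5)/5-.5)
tip,_=tri(S(86,294),T(108,133));bd,_=tri(S(120,222),T(176,134));hd,_=tri(S(172,234),T(174,181));print(tip,_,bd,hd)
tcp=np.array([.4542,.3579,.3217]);R=env.observe()['tool_rot']
px=-R[:,1];py=R[:,2]
for p in(tip,bd,hd):print((p-tcp)@px,(p-tcp)@py,p[2]-tcp[2])
D=.2165
E=eye(1.41);print("eye",E)
for n,dx,dy in(("front",-.09,-.045),("side",0,-.045),("in",0,0)):
    P=E-X*D-Y*.022-Z*.005+X*dx+Y*dy; d=P-tcp; print(n,P,"tool",d@R)
E
```

```text
[0.6677 0.3932 0.3302] 0.0016463519023551566 [0.6663 0.3505 0.3291] [0.6379 0.3519 0.3278]
0.2121538482102485 0.04266870091647182 0.008502836906543021
0.2122459957690253 -2.5210971714663616e-05 0.007384713616857108
0.1837888778237869 0.00039411903742129546 0.006094425263566294
eye [0.6568 0.0312 0.3284]
front [0.3438 0.0099 0.3234] tool [-0.0009  0.0983 -0.3516]
side [ 0.4328 -0.0033  0.3234] tool [-0.0011  0.0088 -0.3617]
in [0.4394 0.0412 0.3234] tool [-0.0012  0.0038 -0.317 ]
```

```bash
python3 -m jog '[[-1,0,0.04,0,0],[-1,0,0.08,-0.02,0],[-1,0,0.096,-0.06,0.02],[-1,0,0.096,-0.1,0.04],[-1,0,0.096,-0.14,0.06],[-1,0,0.096,-0.18,0.08],[-1,0,0.096,-0.22,0.1],[-1,0,0.096,-0.26,0.112],[-1,0,0.096,-0.3,0.112],[-1,0,0.096,-0.33,0.112],[-1,0,0.096,-0.35,0.112],[-1,0,0.096,-0.352,0.112],[-1,0,0.096,-0.352,0.112]]'
python3 - <<'E'
from plan import *
t=env.get_image("top")[:,:,::-1];s=env.get_image("side")[:,:,::-1]
crop(t,250,110,390,250,4.2,"pics/t5.png");crop(s,220,120,380,280,3.7,"pics/s5.png")
o=env.observe();tcp=o['position'];R=o['tool_rot'];print(tcp,R,o['q'])
D=.2145;E=eye(1.41)
for n,dx,dy in(("side",0,-.045),("in",0,0)):
    P=E-X*D-Y*.022-Z*.006+X*dx+Y*dy; d=P-tcp; print(n,P,"tool",d@R)
print("finger now px",proj("top",tcp+X*D+Y*.022+Z*.006),proj("side",tcp+X*D+Y*.022+Z*.006))
E
```

```text
time_s: 9.2
position: [0.3462, 0.0097, 0.3227]
tool_rot: [[-0.001, -0.989, 0.148], [0.001, 0.148, 0.989], [-1.0, 0.001, 0.0]]
ft_force: [-0.2, 0.1, -0.8]
grip_width: 0.0163
[0.3463 0.0103 0.323 ] [[-0.0008 -0.9894  0.1454]
 [ 0.0006  0.1454  0.9894]
 [-1.      0.0009  0.0004]] [-18.1285  -2.7262  92.2528   0.0158  90.5264 -99.766 ]
side [ 0.4348 -0.0036  0.3224] tool [ 0.0005 -0.0896 -0.0009]
in [0.4414 0.0409 0.3224] tool [ 0.0006 -0.0897  0.0441]
finger now px [326.6296 169.5858] [304.5621 172.0087]
```

View pics/t5.png

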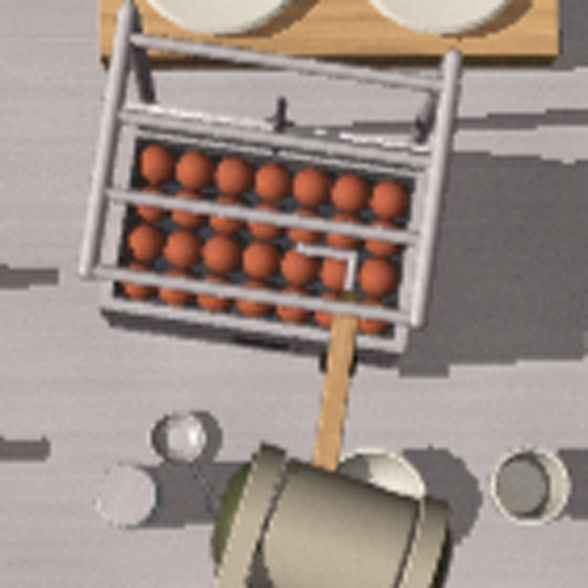

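View pics/s5.png

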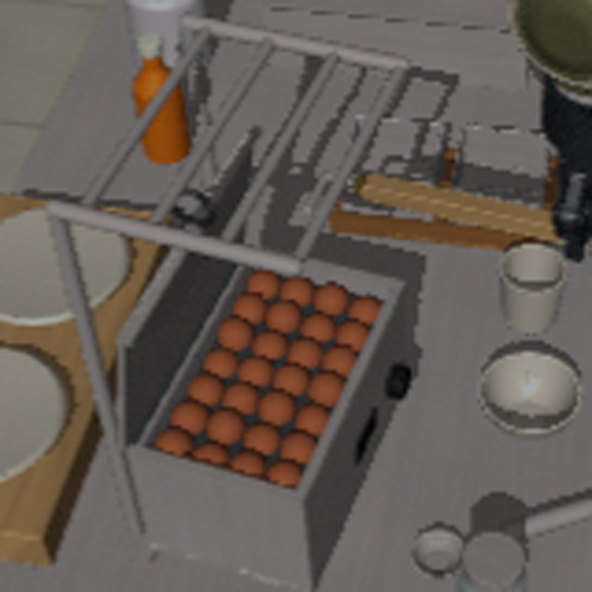

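The finger middle shows in top at about (327.5,169.5), against (326.6,169.6) predicted, so the model agrees. Advancing beside the eye.

```bash
python3 -m jog '[[-1,0,-0.02,0,0],[-1,0,-0.045,0,0],[-1,0,-0.07,0,0],[-1,0,-0.085,0,0],[-1,0,-0.09,0,0],[-1,0,-0.09,0,0],[-1,0,-0.09,0,0]]'
python3 - <<'E'
from plan import *
t=env.get_image("top")[:,:,::-1];s=env.get_image("side")[:,:,::-1]
crop(t,280,110,370,200,7,"pics/t6.png");crop(s,240,130,330,220,7,"pics/s6.png")
o=env.observe();tcp=o['position'];R=o['tool_rot'];print(tcp,R,o['q'],o['ft_force'])
D=.2145;E=eye(1.41)
P=E-X*D-Y*.022-Z*.006; d=P-tcp; print(P,"tool",d@R)
for q in (.0,.022,.044):print("finger now px",proj("top",tcp+X*D+Y*q+Z*.006),proj("side",tcp+X*D+Y*q+Z*.006))
E
```

```text
time_s: 10.0
position: [0.4348, -0.003, 0.3233]
tool_rot: [[-0.0, -0.989, 0.145], [0.0, 0.145, 0.989], [-1.0, 0.0, 0.0]]
ft_force: [-0.6, -0.6, -0.1]
grip_width: 0.0164
[ 0.4348 -0.0032  0.3235] [[ 0.0003 -0.9893  0.1459]
 [-0.0001  0.1459  0.9893]
 [-1.     -0.0003 -0.    ]] [-16.0996   7.0431  81.8338   0.0001  91.1056 -97.7086] [ 0.7424 -0.4937 -0.958 ]
[0.4414 0.0409 0.3224] tool [ 0.0012 -0.      0.0446]
finger now px [337.6389 142.6089] [280.0001 160.9941]
finger now px [330.7044 141.6154] [277.162  165.5981]
finger now px [323.7691 140.6229] [274.2589 170.3093]
```

View pics/t6.png

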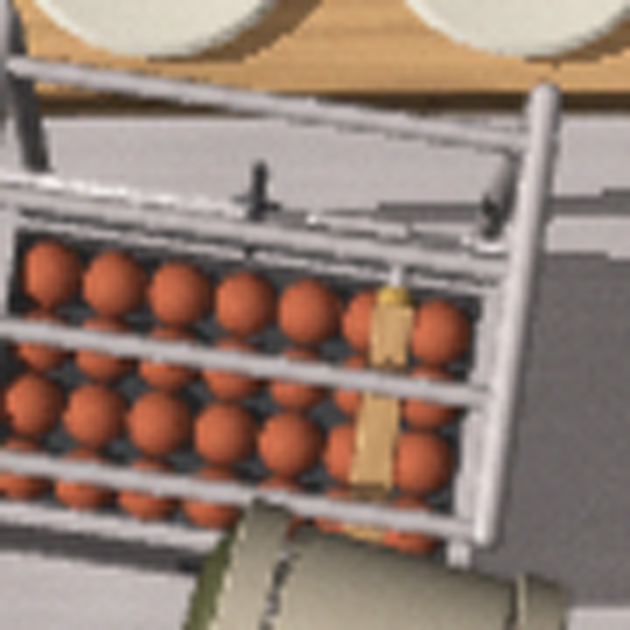

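View pics/s6.png

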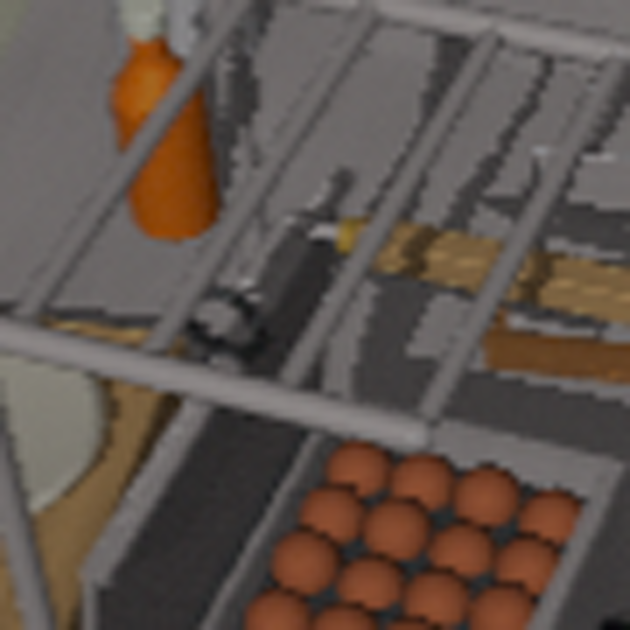

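The finger runs towards the ring, tip at side (274,170), as predicted. Pushing in sideways, in small steps with a force check.

```bash
python3 -m jog '[[-1,0.001,0,0.008,0],[-1,0.001,0,0.016,0],[-1,0.001,0,0.022,0],[-1,0.001,0,0.027,0],[-1,0.001,0,0.03,0],[-1,0.001,0,0.03,0]]'
python3 - <<'E'
from plan import *
t=env.get_image("top")[:,:,::-1];s=env.get_image("side")[:,:,::-1]
crop(t,290,120,350,170,10,"pics/t7.png");crop(s,250,140,310,200,10,"pics/s7.png")
o=env.observe();tcp=o['position'];R=o['tool_rot'];print(tcp,o['ft_force'],o['wrist_torque'])
E
```

```text
time_s: 10.7
position: [0.4399, 0.0265, 0.3223]
tool_rot: [[-0.0, -0.989, 0.146], [-0.0, 0.146, 0.989], [-1.0, 0.0, -0.0]]
ft_force: [0.0, -0.5, -0.6]
grip_width: 0.0156
[0.4399 0.0261 0.3223] [ 0.5514 -0.421  -1.8891] [ 0.0247  0.0519 -0.0233]
```

View pics/t7.png

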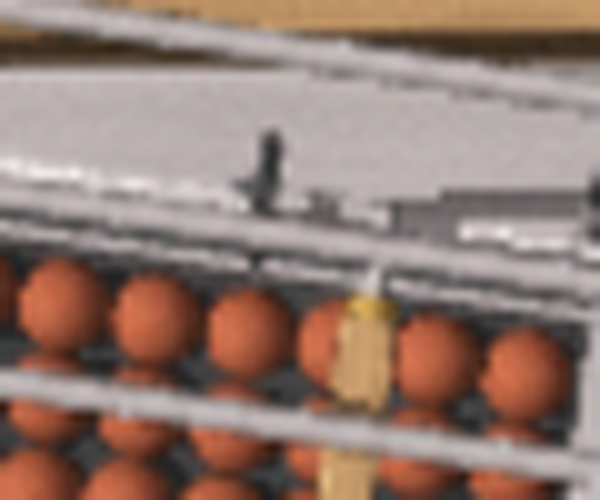

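View pics/s7.png

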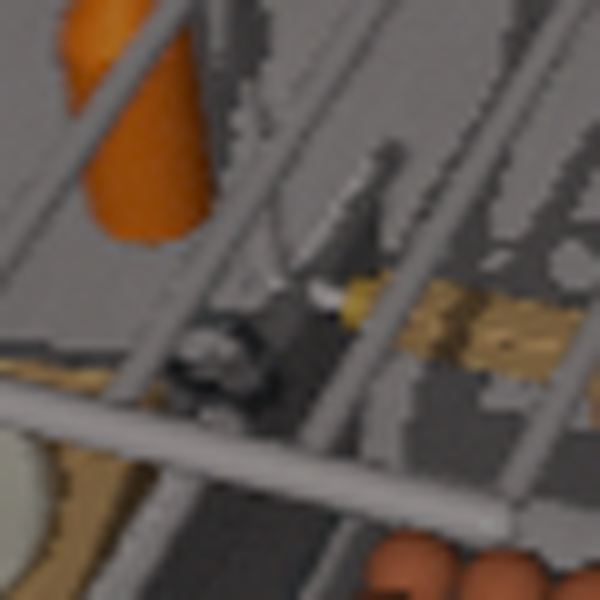

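```bash
python3 -m jog '[[-1,0,0,0.005,0],[-1,0,0,0.01,0],[-1,0,0,0.014,0],[-1,0,0,0.015,0],[-1,0,0,0.015,0],[-1,0,0,0.015,0]]'
python3 - <<'E'
from plan import *
t=env.get_image("top")[:,:,::-1];s=env.get_image("side")[:,:,::-1]
crop(t,290,120,350,170,10,"pics/t8.png");crop(s,250,140,310,200,10,"pics/s8.png")
o=env.observe();tcp=o['position'];R=o['tool_rot'];print(tcp,o['ft_force'],o['wrist_torque'])
D=.2145
for q in (.0,.022,.044):print("finger now px",proj("top",tcp+X*D+Y*q+Z*.006),proj("side",tcp+X*D+Y*q+Z*.006))
print(tcp+X*D+Y*.022+Z*.006-eye(1.41))
E
```

```text
time_s: 11.4
position: [0.442, 0.0409, 0.3223]
tool_rot: [[0.0, -0.989, 0.146], [-0.0, 0.146, 0.989], [-1.0, -0.0, -0.0]]
ft_force: [0.5, 0.2, -1.3]
grip_width: 0.016
[0.442  0.0408 0.3223] [-0.3963 -0.0229 -1.3473] [-0.0157  0.0787 -0.0233]
finger now px [323.5807 140.4791] [274.0187 170.7015]
finger now px [316.652  139.4888] [271.0473 175.5254]
finger now px [309.7233 138.4996] [268.0066 180.4638]
[ 0.0007 -0.0001 -0.0001]
```

View pics/s8.png

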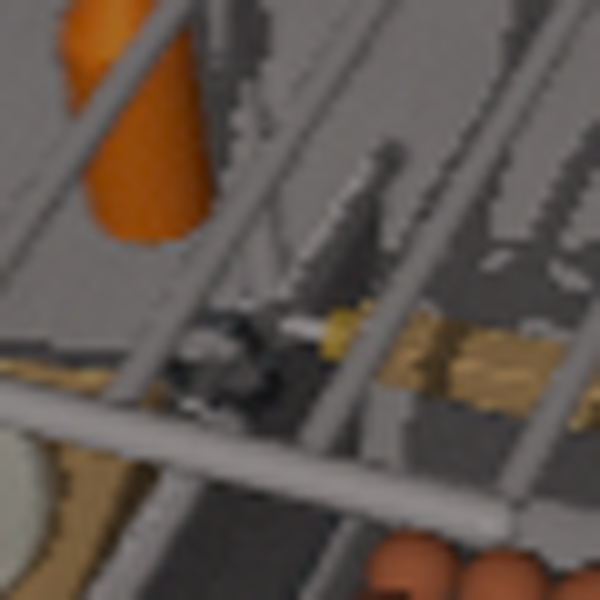

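View pics/t8.png

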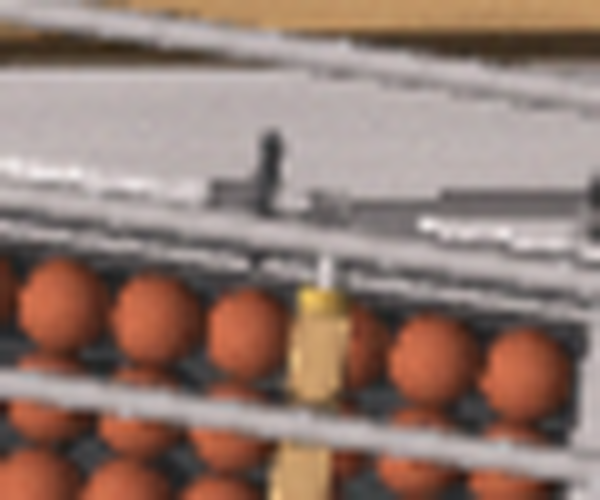

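The finger end now shows left of the ring in the top view at (312,139), so the hook is through the eye. Computing the arc.

```bash
python3 - <<'E'
from plan import *
R=env.observe()['tool_rot'];E0=eye(1.41)
for th in np.r_[np.arange(1.36,0.5,-.05)]: print(round(th,2),((eye(th)-E0)@R).round(4))
E
```

```text
1.36 [0.0014 0.0086 0.    ]
1.31 [0.0033 0.0172 0.    ]
1.26 [0.0055 0.0256 0.    ]
1.21 [0.0082 0.034  0.    ]
1.16 [0.0113 0.0421 0.    ]
1.11 [0.0149 0.0502 0.    ]
1.06 [0.0188 0.058  0.    ]
1.01 [0.0231 0.0656 0.    ]
0.96 [0.0277 0.073  0.    ]
0.91 [0.0328 0.0802 0.    ]
0.86 [0.0382 0.0871 0.    ]
0.81 [0.0439 0.0937 0.    ]
0.76 [0.0499 0.1    0.    ]
0.71 [0.0563 0.106  0.    ]
0.66 [0.0629 0.1117 0.    ]
0.61 [0.0699 0.1171 0.    ]
0.56 [0.077  0.1221 0.    ]
0.51 [0.0845 0.1267 0.    ]
```

```bash
python3 -m jog '[[-1,0.001,0.005,0,0],[-1,0.002,0.01,0,0],[-1,0.003,0.015,0,0],[-1,0.004,0.02,0,0],[-1,0.0055,0.0256,0,0],[-1,0.0082,0.034,0,0],[-1,0.0113,0.0421,0,0],[-1,0.0149,0.0502,0,0],[-1,0.0188,0.058,0,0],[-1,0.0188,0.058,0,0]]'
python3 - <<'E'
from plan import *
t=env.get_image("top")[:,:,::-1];s=env.get_image("side")[:,:,::-1]
crop(t,270,120,360,200,8,"pics/t9.png");crop(s,240,130,330,220,7,"pics/s9.png")
o=env.observe();tcp=o['position'];R=o['tool_rot'];print(tcp,o['ft_force'],o['wrist_torque'])
E
```

```text
time_s: 12.5
position: [0.3833, 0.0497, 0.3031]
tool_rot: [[-0.002, -0.989, 0.146], [0.0, 0.146, 0.989], [-1.0, 0.002, -0.0]]
ft_force: [-0.4, -1.1, -1.2]
grip_width: 0.0159
[0.3842 0.0495 0.3034] [-0.0017 -0.5951 -0.7573] [ 0.0483  0.0878 -0.0002]
```

View pics/t9.png

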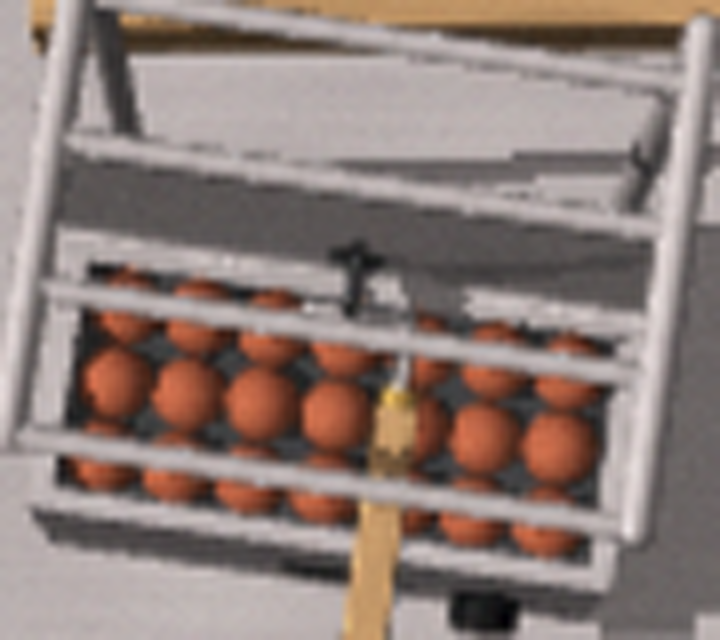

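View pics/s9.png

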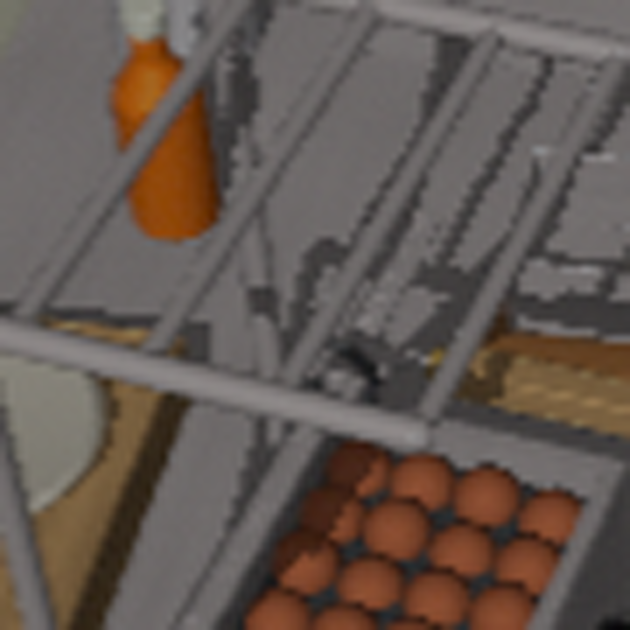

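The ring and cover follow the hook, and the force is near zero. Continuing.

```bash
python3 -m jog '[[-1,0.002,0.0038,0,0],[-1,0.0043,0.0076,0,0],[-1,0.0089,0.015,0,0],[-1,0.014,0.0222,0,0],[-1,0.0194,0.0291,0,0],[-1,0.0251,0.0357,0,0],[-1,0.0311,0.042,0,0],[-1,0.0375,0.048,0,0],[-1,0.0441,0.0537,0,0],[-1,0.0511,0.0591,0,0],[-1,0.0582,0.0641,0,0],[-1,0.0657,0.0687,0,0],[-1,0.0657,0.0687,0,0]]'
python3 - <<'E'
from plan import *
t=env.get_image("top")[:,:,::-1];s=env.get_image("side")[:,:,::-1]
crop(t,270,120,360,200,8,"pics/t10.png");crop(s,240,130,340,230,6,"pics/s10.png")
o=env.observe();tcp=o['position'];R=o['tool_rot'];print(tcp,o['ft_force'],o['wrist_torque'],o['q'])
print("finger", tcp+X*.2145+Y*.022+Z*.006, eye(.51))
E0=eye(.51)
for th in (.46,.41,.36,.31,.26,.21,.16,.11,.06,.01,-.02,-.06):print(th,((eye(th)-E0)@R).round(4))
E
```

```text
time_s: 13.9
position: [0.3155, 0.0597, 0.2368]
tool_rot: [[-0.003, -0.989, 0.146], [0.0, 0.146, 0.989], [-1.0, 0.003, 0.0]]
ft_force: [-0.7, -0.5, -1.1]
grip_width: 0.0162
[0.3163 0.0595 0.2376] [ 0.4954 -0.8207 -0.2228] [0.0138 0.1071 0.0261] [-10.7476  -1.5798 105.7763  -0.0063  75.8897 -92.3385]
finger [0.5317 0.0498 0.2436] [0.5315 0.0498 0.2439]
0.46 [0.0077 0.0042 0.    ]
0.41 [0.0155 0.0081 0.    ]
0.36 [0.0235 0.0116 0.    ]
0.31 [0.0317 0.0146 0.    ]
0.26 [0.0401 0.0173 0.    ]
0.21 [0.0486 0.0195 0.    ]
0.16 [0.0571 0.0213 0.    ]
0.11 [0.0658 0.0226 0.    ]
0.06 [0.0745 0.0236 0.    ]
0.01 [0.0832 0.024  0.    ]
-0.02 [0.0885 0.0241 0.    ]
-0.06 [0.0955 0.024  0.    ]
```

View pics/t10.png

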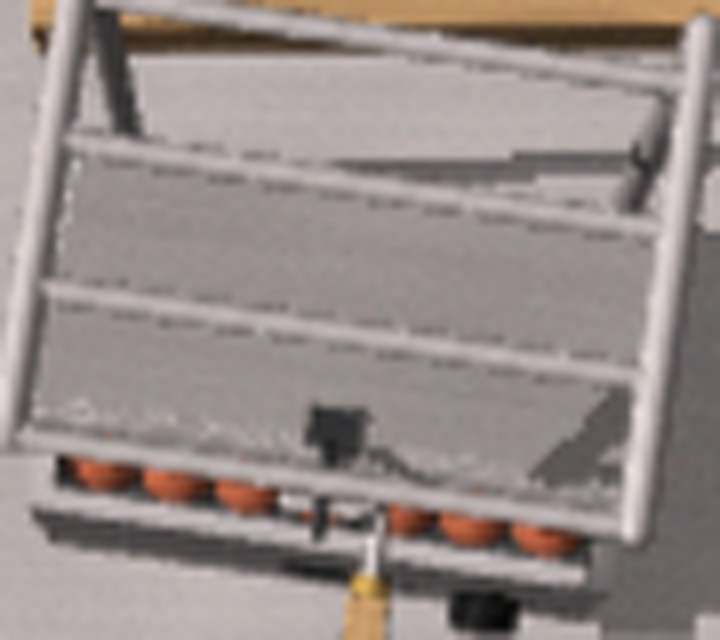

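View pics/s10.png

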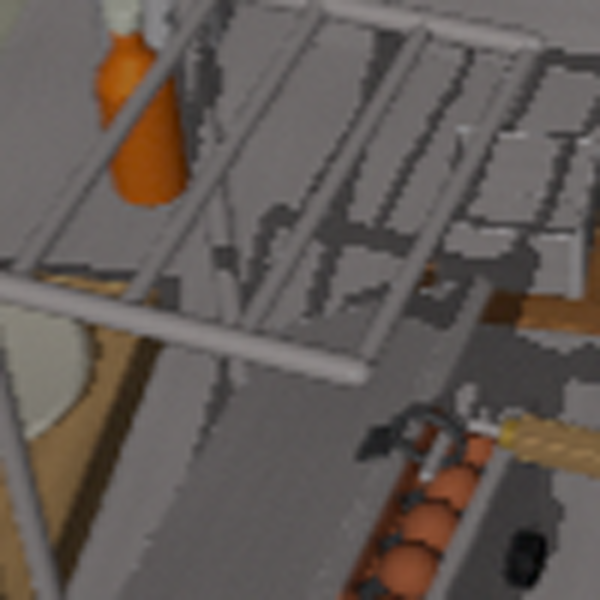

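```bash
python3 -m jog '[[-1,0.004,0.0022,0,0],[-1,0.0077,0.0042,0,0],[-1,0.0155,0.0081,0,0],[-1,0.0235,0.0116,0,0],[-1,0.0317,0.0146,0,0],[-1,0.0401,0.0173,0,0],[-1,0.0486,0.0195,0,0],[-1,0.054,0.0208,0,0],[-1,0.0595,0.0217,0,0],[-1,0.065,0.0226,0,0],[-1,0.0695,0.0231,0,0],[-1,0.0745,0.0236,0,0],[-1,0.0745,0.0236,0,0],[-1,0.0745,0.0236,0,0]]'
python3 - <<'E'
from plan import *
t=env.get_image("top")[:,:,::-1];s=env.get_image("side")[:,:,::-1]
crop(t,270,120,360,200,8,"pics/t11.png");crop(s,240,130,340,230,6,"pics/s11.png")
o=env.observe();tcp=o['position'];R=o['tool_rot'];print(tcp,R,o['ft_force'],o['wrist_torque'],o['q'])
print("finger", tcp+X*.2145+Y*.022+Z*.006, eye(.06))
E
```

```text
time_s: 15.4
position: [0.2931, 0.063, 0.1632]
tool_rot: [[-0.001, -0.989, 0.146], [0.0, 0.146, 0.989], [-1.0, 0.001, -0.0]]
ft_force: [-0.9, -0.4, -0.6]
grip_width: 0.0161
[0.2933 0.0629 0.1634] [[-0.0003 -0.9893  0.1462]
 [ 0.      0.1462  0.9893]
 [-1.      0.0003 -0.    ]] [-0.6451 -0.9    -1.4825] [0.058  0.0776 0.0483] [-10.9485   2.0298 116.936   -0.0029  61.0519 -92.5396]
finger [0.5087 0.0533 0.1694] [0.508  0.0533 0.1695]
```

View pics/t11.png

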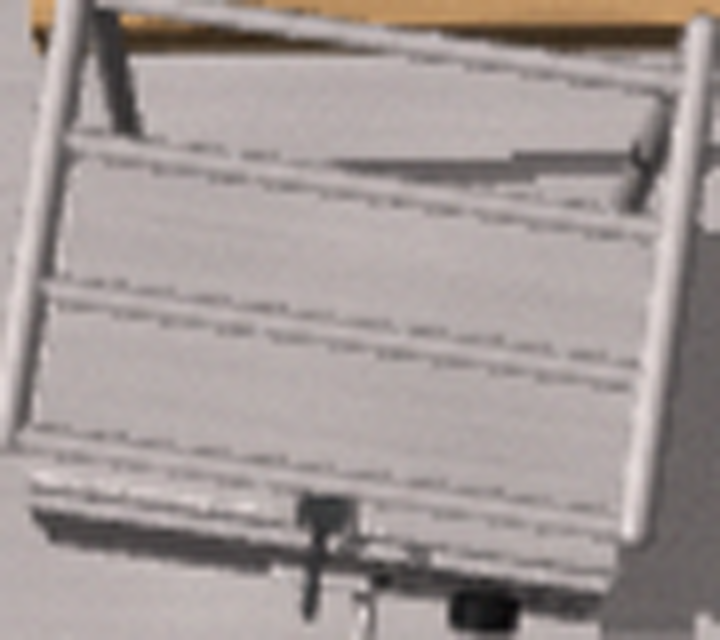

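View pics/s11.png

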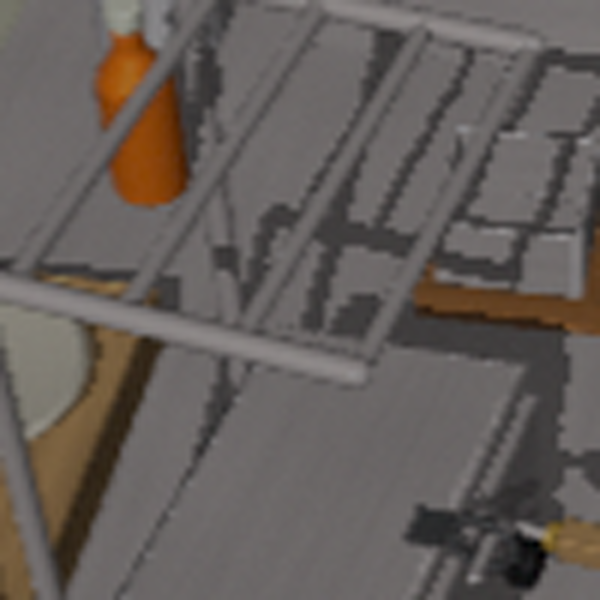

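```bash
python3 -m jog '[[-1,0.004,0.0002,0,0],[-1,0.008,0.0004,0,0],[-1,0.012,0.0005,0,0],[-1,0.015,0.0005,0,0],[-1,0.015,0.0005,0,0]]'
python3 -m jog '[[-1,0.002,0,0,0],[-1,0.004,0,0,0],[-1,0.004,0,0,0]]'; python3 -c "
from rig import env
o=env.observe();print(o['position'],o['ft_force'],o['wrist_torque'])"
```

```text
time_s: 16.0
position: [0.2927, 0.063, 0.1479]
tool_rot: [[-0.001, -0.989, 0.146], [0.0, 0.146, 0.989], [-1.0, 0.001, 0.0]]
ft_force: [0.0, 0.2, -0.2]
grip_width: 0.0161
time_s: 16.3
position: [0.2928, 0.063, 0.1441]
tool_rot: [[-0.0, -0.989, 0.146], [0.0, 0.146, 0.989], [-1.0, 0.0, 0.0]]
ft_force: [-0.2, 0.4, 0.5]
grip_width: 0.0162
[0.29277266 0.06301099 0.14414012] [-0.21809924  0.39364625  0.4576812 ] [-0.00984161 -0.10071914  0.02109082]
```

```bash
python3 -m jog '[[-1,0.001,0,0,0],[-1,0.002,0,0,0],[-1,0.002,0,0,0]]'; python3 - <<'E'
from plan import *
t=env.get_image("top")[:,:,::-1];s=env.get_image("side")[:,:,::-1]
crop(t,270,150,360,230,8,"pics/t12.png");crop(s,270,180,350,250,8,"pics/s12.png")
o=env.observe();print(o['position'],o['ft_force'],o['wrist_torque'])
for th in(0,.035):
  p=eye(th);print("eye",th,proj("side",p),proj("top",p))
E
```

```text
time_s: 16.6
position: [0.2928, 0.063, 0.1423]
tool_rot: [[-0.0, -0.989, 0.146], [-0.0, 0.146, 0.989], [-1.0, 0.0, -0.0]]
ft_force: [0.0, 0.3, 1.2]
grip_width: 0.0165
[0.2929 0.063  0.1423] [-0.1455 -0.4676 -0.8915] [-0.0048 -0.1727 -0.0153]
eye 0 [320.3617 223.7122] [309.481  192.4543]
eye 0.035 [320.243  222.4803] [309.5026 192.207 ]
```

View pics/s12.png

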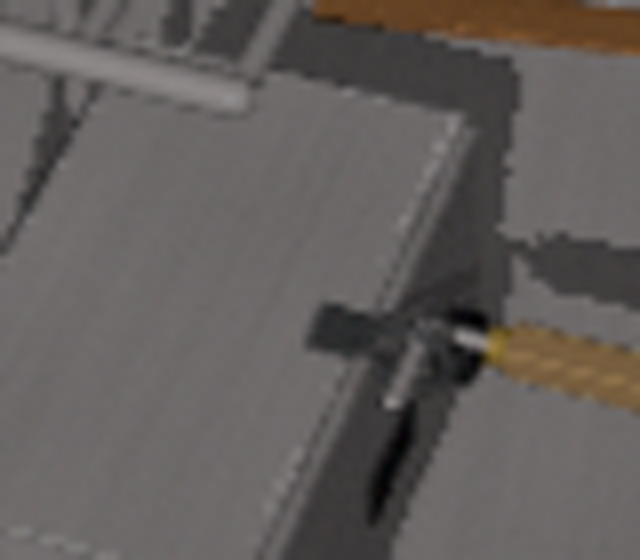

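View pics/t12.png

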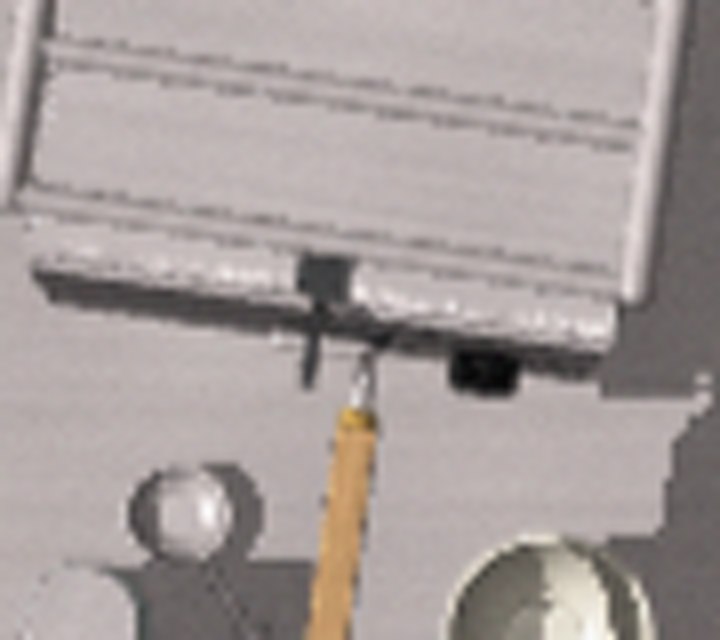

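```bash
for i in 1; do python3 -m jog '[[-1,0.001,0,0,0],[-1,0.0015,0,0,0],[-1,0.0015,0,0,0]]' | grep -E "pos|ft"; python3 -c "
from rig import env
o=env.observe();print(o['ft_force'],o['wrist_torque'],o['joint_efforts'])"; done
python3 -m jog '[[-1,0.001,0,0,0],[-1,0.0015,0,0,0],[-1,0.0015,0,0,0]]' | grep -E "pos|ft"; python3 -c "
from rig import env
o=env.observe();print(o['ft_force'],o['wrist_torque'],o['joint_efforts'])"
```

```text
position: [0.2929, 0.063, 0.1408]
ft_force: [-0.5, 0.4, 1.1]
[-0.49015566  0.39159179  1.08570354] [-0.01406082 -0.36875682 -0.03293733] [-7.12824706e-02 -1.95204109e+01 -1.56485564e+01 -3.71687778e-02
  2.19899314e-01 -6.26304623e-03]
position: [0.293, 0.063, 0.1394]
ft_force: [-1.8, 0.8, 3.0]
[-1.82737655  0.8431376   2.95167173] [-0.01058459 -0.48902328 -0.0131811 ] [-1.16974222e-01 -1.90079230e+01 -1.53105605e+01 -5.33958629e-02
  3.37174153e-01 -3.72846349e-03]
```

```bash
python3 -m jog '[[-1,0.001,0,0,0],[-1,0.002,0,0,0],[-1,0.002,0,0,0]]' | grep -E "pos|ft"; python3 -c "
from rig import env
o=env.observe();print(o['ft_force'],o['wrist_torque'])"
python3 -m jog '[[-1,0.001,0,0,0],[-1,0.002,0,0,0],[-1,0.002,0,0,0]]' | grep -E "pos|ft"; python3 - <<'E'
from plan import *
s=env.get_image("side")[:,:,::-1];crop(s,270,180,350,250,8,"pics/s13.png")
o=env.observe();print(o['ft_force'],o['wrist_torque'])
E
```

```text
position: [0.293, 0.063, 0.1373]
ft_force: [-2.2, -0.2, 5.6]
[-2.23988283 -0.21138933  5.59639322] [ 0.01721084 -0.76212599 -0.04348341]
position: [0.2931, 0.063, 0.1354]
ft_force: [-3.8, 0.1, 6.3]
[-3.2866 -0.0785  6.4059] [-0.0632 -0.9197 -0.034 ]
```

View pics/s13.png

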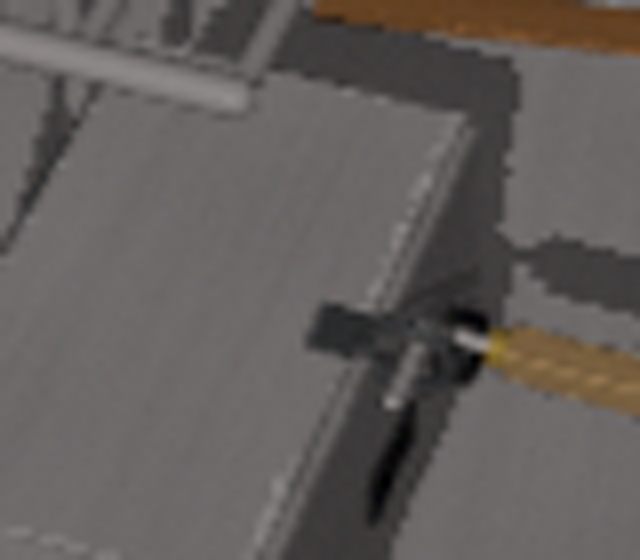

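Pressing 7 mm farther moved nothing in the picture while the force rose steadily to about 6 N, so the cover is on its stop. Easing off, then slipping the hook out sideways.

```bash
python3 -m jog '[[-1,-0.003,0,0,0],[-1,-0.006,0,0,0],[-1,-0.009,0,0,0],[-1,-0.0125,0,0,0],[-1,-0.0125,0,0,0],[-1,-0.0125,0,0,0]]' | grep -E "pos|ft"; python3 - <<'E'
from plan import *
s=env.get_image("side")[:,:,::-1];crop(s,270,180,350,250,8,"pics/s14.png")
t=env.get_image("top")[:,:,::-1];crop(t,270,170,350,240,8,"pics/t14.png")
o=env.observe();print(o['ft_force'],o['wrist_torque'])
E
```

```text
position: [0.2926, 0.063, 0.1477]
ft_force: [-0.3, -0.1, -1.2]
[ 0.7514  0.0878 -0.864 ] [-0.0203  0.0581  0.0387]
```

View pics/s14.png

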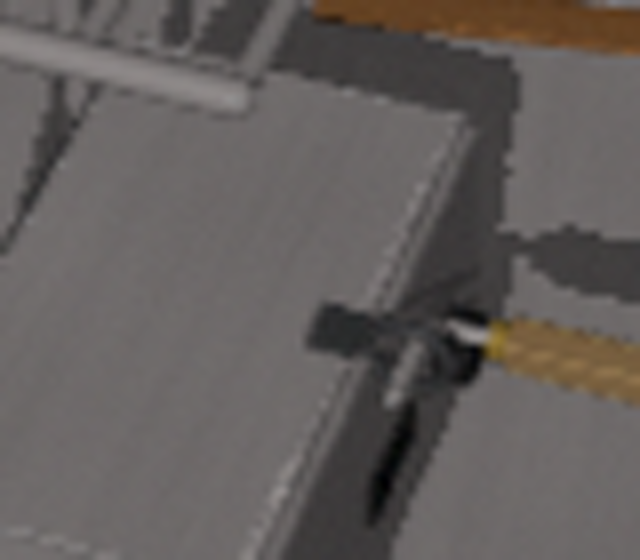

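```bash
python3 - <<'E'
from plan import *
tcp=env.observe()['position']
print(proj("side",eye(0)))
for dz in(0,.006,.012): print(dz,*[proj("side",tcp+X*.2145+Y*q+Z*dz) for q in(0,.044)])
f=lambda x,y:(270+(x+.5)/8-.5,180+(y+.5)/8-.5)
print("tip13",f(392,406),"tip14",f(394,402),"bend14",f(438,320))
E
```

```text
[320.3617 223.7122]
0 [322.4904 220.9046] [317.9928 231.0213]
0.006 [322.4537 219.7262] [317.9397 229.8525]
0.012 [322.4167 218.5399] [317.8862 228.6756]
tip13 (318.5625, 230.3125) tip14 (318.8125, 229.8125) bend14 (324.3125, 219.5625)
```

View pics/t14.png

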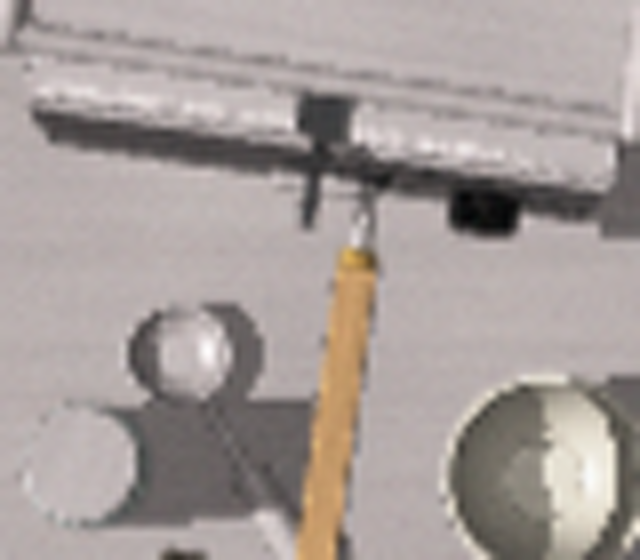

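```bash
python3 -m jog '[[-1,-0.002,0,0,0],[-1,-0.004,0,0,0],[-1,-0.004,0,-0.005,0],[-1,-0.004,0,-0.01,0],[-1,-0.004,0,-0.015,0],[-1,-0.004,0,-0.015,0]]' | grep -E "pos|ft"
python3 -m jog '[[-1,0,0,-0.007,0],[-1,0,0,-0.014,0],[-1,0,0,-0.021,0],[-1,0,0,-0.028,0],[-1,0,0,-0.034,0],[-1,0,0,-0.034,0]]' | grep -E "pos|ft"; python3 - <<'E'
from plan import *
s=env.get_image("side")[:,:,::-1];crop(s,270,180,350,250,8,"pics/s15.png")
t=env.get_image("top")[:,:,::-1];crop(t,270,170,350,240,8,"pics/t15.png")
o=env.observe();print(o['ft_force'],o['wrist_torque'])
E
```

```text
position: [0.2906, 0.0476, 0.1518]
ft_force: [0.5, 0.2, -2.1]
position: [0.2857, 0.0139, 0.1519]
ft_force: [0.1, 0.1, -0.9]
[-0.5827  0.0448 -1.5828] [-0.0046  0.0234  0.0126]
```

View pics/t15.png

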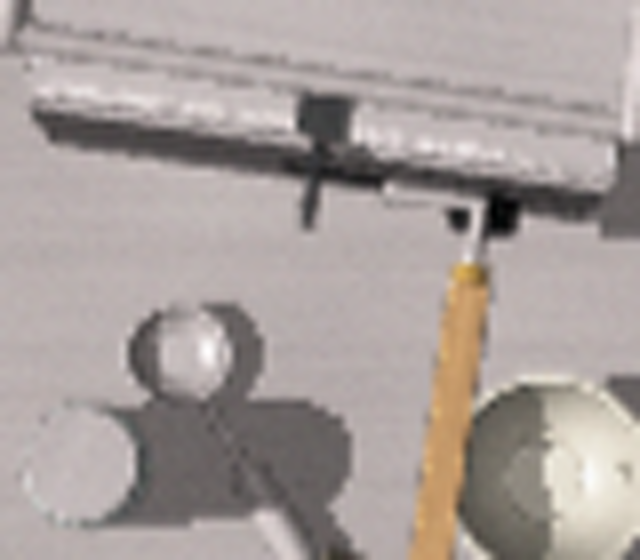

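View pics/s15.png

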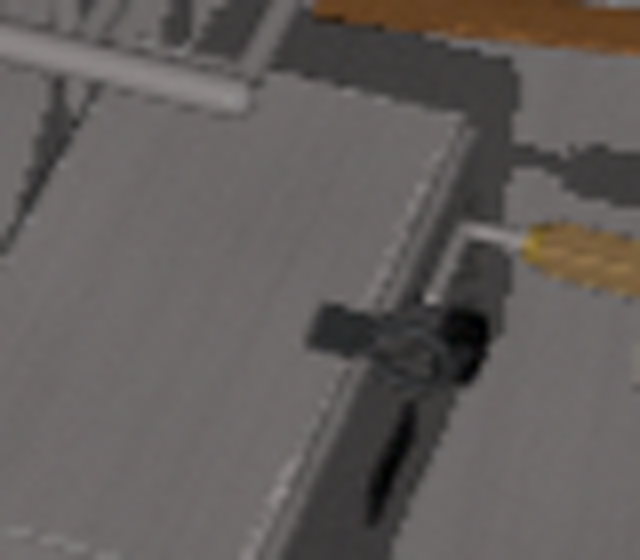

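The hook is clear of the ring: the fingertip is at top (318,194), the ring at (309.5,193). The cover lies flat. Heading back to the cradle.

```bash
python3 - <<'E'
from plan import *
o=env.observe();print((np.array([.4539,.358,.20])-o['position'])@o['tool_rot'],o['position'],o['tool_rot'])
E
```

```text
[-0.0481 -0.1159  0.3646] [0.2857 0.0144 0.1518] [[ 0.     -0.9891  0.147 ]
 [ 0.0001  0.147   0.9891]
 [-1.      0.      0.0001]]
```

```bash
python3 -m jog '[[-1,-0.03,0,0,0],[-1,-0.07,0,0,0],[-1,-0.1,0,0.01,0],[-1,-0.12,0,0.04,0],[-1,-0.12,0,0.08,0],[-1,-0.12,0,0.12,-0.015],[-1,-0.12,0,0.16,-0.03],[-1,-0.12,0,0.2,-0.045],[-1,-0.12,-0.02,0.24,-0.06],[-1,-0.12,-0.05,0.28,-0.08],[-1,-0.1,-0.08,0.32,-0.1],[-1,-0.07,-0.1,0.35,-0.112],[-1,-0.05,-0.116,0.3646,-0.112],[-1,-0.048,-0.116,0.3646,-0.112],[-1,-0.048,-0.116,0.3646,-0.112]]'
python3 - <<'E'
from plan import *
t=env.get_image("top")[:,:,::-1];s=env.get_image("side")[:,:,::-1]
crop(t,180,110,300,230,5,"pics/t16.png");crop(s,210,240,370,380,4,"pics/s16.png")
o=env.observe();print(o['position'],o['tool_rot'])
E
```

```text
time_s: 21.45
position: [0.4532, 0.3583, 0.1991]
tool_rot: [[-0.002, -0.999, 0.034], [-0.001, 0.034, 0.999], [-1.0, 0.002, -0.001]]
ft_force: [-0.6, -0.9, -1.0]
grip_width: 0.0161
[0.4534 0.3581 0.201 ] [[ 0.0012 -0.9994  0.0347]
 [ 0.0006  0.0347  0.9994]
 [-1.     -0.0012  0.0007]]
```

View pics/t16.png

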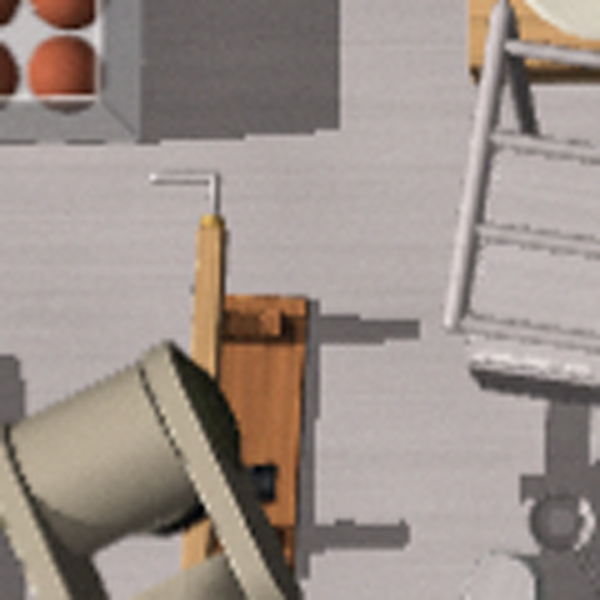

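View pics/s16.png

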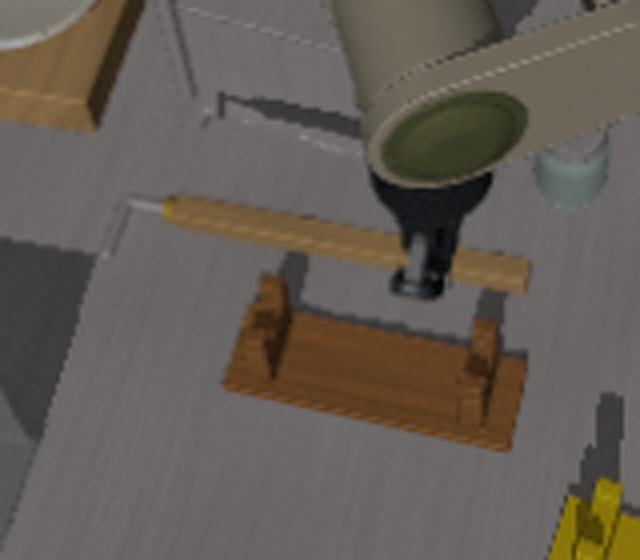

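```bash
python3 -m jog '[[-1,0.03,0,0,0],[-1,0.06,0,0,0],[-1,0.09,0,0,0],[-1,0.11,0,0,0],[-1,0.122,0,0,0],[-1,0.13,0,0,0],[-1,0.135,0,0,0],[-1,0.135,0,0,0],[-1,0.135,0,0,0]]' | grep -E "pos|ft"
python3 - <<'E'
from plan import *
t=env.get_image("top")[:,:,::-1];s=env.get_image("side")[:,:,::-1]
crop(t,180,110,300,230,5,"pics/t17.png");crop(s,210,240,370,380,4,"pics/s17.png")
o=env.observe();print(o['position'],o['ft_force'],o['wrist_torque'])
E
```

```text
position: [0.4541, 0.3584, 0.0656]
ft_force: [0.4, -0.2, -0.1]
[0.4541 0.3584 0.0655] [ 0.0469  0.3225 -1.2624] [0.0076 0.1063 0.036 ]
```

View pics/s17.png

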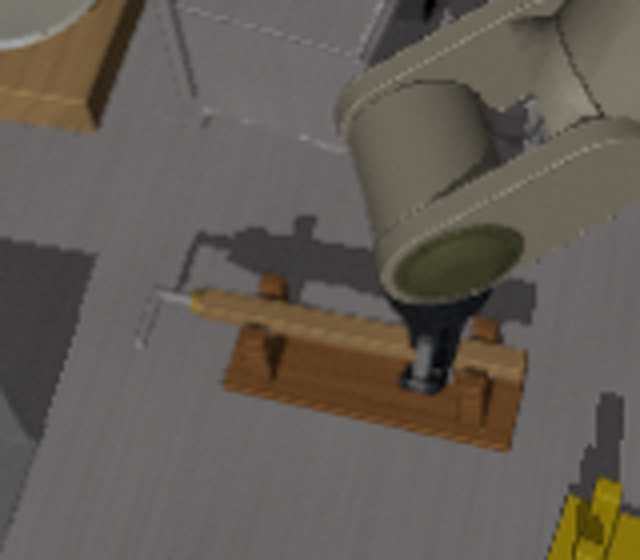

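The pole is in both notches, about 1 mm above the floors. Releasing, stepping 32 mm forward along it, regripping, lifting a little, carrying it back 32 mm and lowering it.

```bash
python3 -m jog '[[-1,0.0015,0,0,0],[0.2,0.0015,0,0,0],[0.2,0.0015,0,0,0],[0.2,0.0015,0,0,0],[0.2,0.0015,0,0,0],[0.2,0.0015,0,0,0],[0.2,0.0015,-0.012,0,0],[0.2,0.0015,-0.024,0,0],[0.2,0.0015,-0.032,0,0],[0.2,0.0015,-0.032,0,0],[-1,0.0015,-0.032,0,0],[-1,0.0015,-0.032,0,0],[-1,0.0015,-0.032,0,0],[-1,0.0015,-0.032,0,0],[-1,0.0015,-0.032,0,0],[-1,0.0015,-0.032,0,0]]' 60
python3 -m jog '[[-1,-0.004,0,0,0],[-1,-0.007,0,0,0],[-1,-0.007,0.01,0,0],[-1,-0.007,0.02,0,0],[-1,-0.007,0.03,0,0],[-1,-0.007,0.032,0,0],[-1,-0.007,0.032,0,0],[-1,-0.004,0.032,0,0],[-1,-0.001,0.032,0,0],[-1,-0.001,0.032,0,0]]'
python3 - <<'E'
from plan import *
t=env.get_image("top")[:,:,::-1];s=env.get_image("side")[:,:,::-1]
crop(t,180,130,300,250,5,"pics/t18.png");crop(s,210,240,370,380,4,"pics/s18.png")
E
```

```text
time_s: 24.15
position: [0.4855, 0.3572, 0.0634]
tool_rot: [[-0.0, -0.999, 0.035], [0.0, 0.035, 0.999], [-1.0, 0.0, -0.0]]
ft_force: [-2.8, -0.3, 2.2]
grip_width: 0.0173
time_s: 25.15
position: [0.4539, 0.3581, 0.0637]
tool_rot: [[-0.001, -0.999, 0.035], [-0.0, 0.035, 0.999], [-1.0, 0.001, -0.0]]
ft_force: [0.1, -0.5, -1.0]
grip_width: 0.017
```

View pics/s18.png

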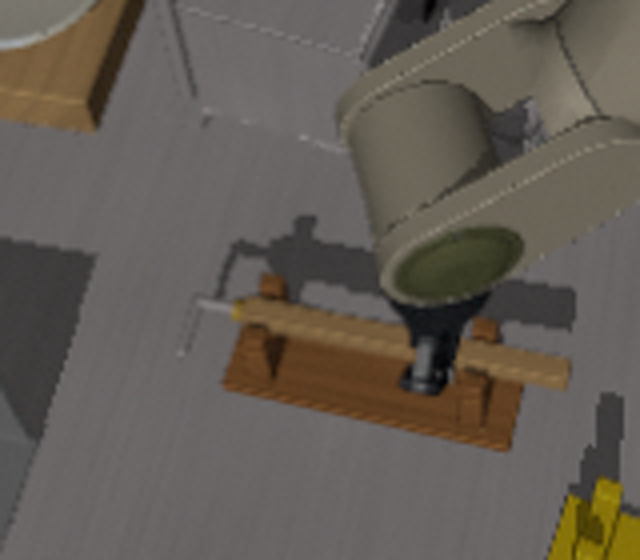

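View pics/t18.png

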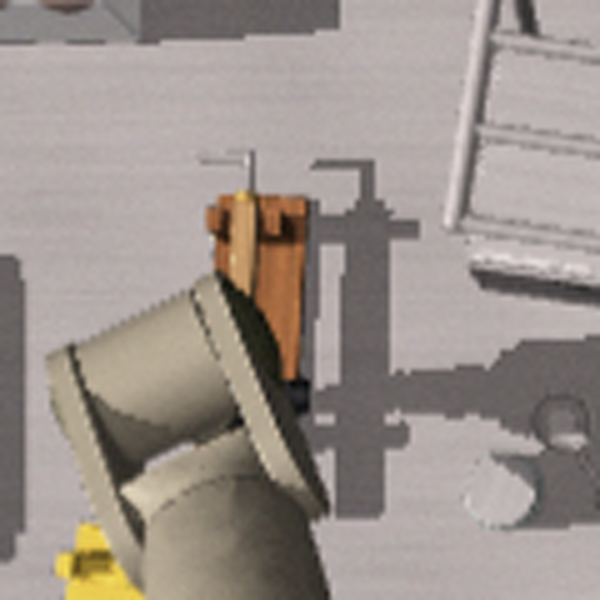

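The pole is back to about its original place, with its bend at top (230,161.5) against (230,160) originally. Opening and rising straight up.

```bash
python3 -m jog '[[0.3,0.0005,0,0,0],[0.3,0.0005,0,0,0],[0.3,0.0005,0,0,0],[0.3,0.0005,0,0,0],[0.3,0.0005,0,0,0],[0.3,0.0005,0,0,0],[0.3,-0.02,0,0,0],[0.3,-0.05,0,0,0],[0.3,-0.09,0,0,0],[0.3,-0.13,0,0,0],[0.3,-0.17,0,0,0],[0.3,-0.19,0.03,0,0],[0.3,-0.19,0.07,0,0],[0.3,-0.19,0.11,0,0],[0.3,-0.19,0.15,0,0],[0.3,-0.19,0.15,0,0]]'
python3 - <<'E'
from plan import *
t=env.get_image("top")[:,:,::-1];s=env.get_image("side")[:,:,::-1]
crop(t,200,105,370,245,4.5,"pics/t19.png");crop(s,220,170,390,360,3.1,"pics/s19.png")
print(env.observe()['time_s'])
E
```

```text
time_s: 26.85
position: [0.2999, 0.3633, 0.2549]
tool_rot: [[-0.001, -0.999, 0.032], [0.0, 0.032, 0.999], [-1.0, 0.001, 0.0]]
ft_force: [0.8, 0.1, 0.1]
grip_width: 0.0554
26.95
```

View pics/t19.png

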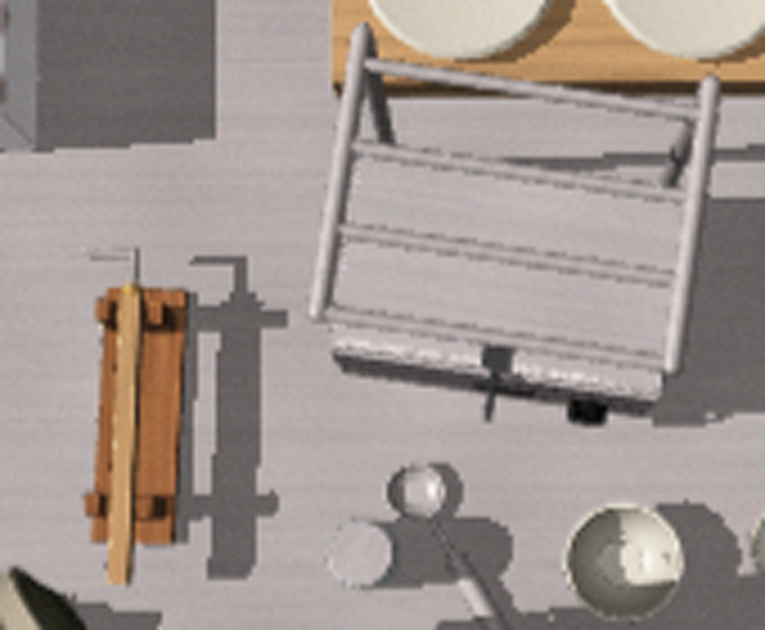

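View pics/s19.png

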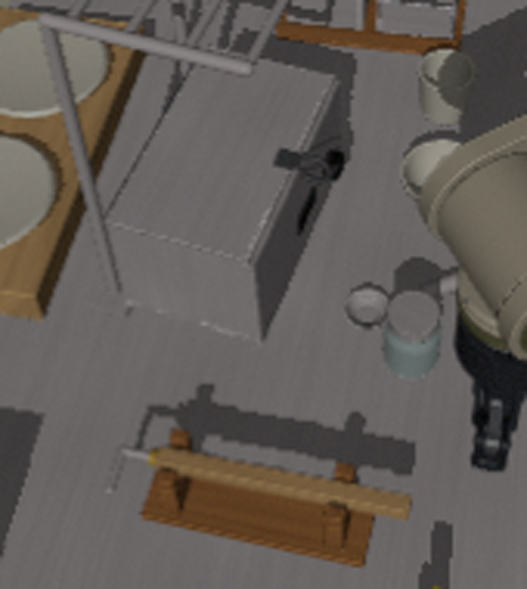

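```bash
python3 - <<'E'
from plan import *
s=env.get_image("side")[:,:,::-1];crop(s,280,170,360,265,8,"pics/s20.png") if 0 else crop(s,285,185,345,265,7,"pics/s20.png")
def c(th,x,y,z): return H+Y*y+X*(x*np.cos(th)+z*np.sin(th))+Z*(-x*np.sin(th)+z*np.cos(th))
for th in(0,.035,.07):
  for y in(.13,):
    for z in (.001,.007):
      p=proj("side",c(th,-.155,y,z)); print(th,z,p,(p-[285,185])*7+3)
  p=proj("side",eye(th));print("eye",(p-[285,185])*7+3)
print("well rim corner",(proj("side",H-X*.16+Y*.13)-[285,185])*7+3)
o=env.observe();print(o['time_s'],o['ft_force'])
E
```

```text
0 0.001 [299.9337 254.531 ] [107.5358 489.7173]
0 0.007 [299.8108 253.3822] [106.6753 481.6751]
eye [250.5319 273.9857]
0.035 0.001 [299.7823 253.4818] [106.4764 482.3725]
0.035 0.007 [299.5932 252.3078] [105.1527 474.1545]
eye [249.7011 265.3622]
0.07 0.001 [299.5712 252.4107] [104.9984 474.875 ]
0.07 0.007 [299.3155 251.213 ] [103.2087 466.4908]
eye [248.4207 256.5828]
well rim corner [118.4952 494.0612]
27.0 [-0.0684  0.7624  0.2683]
```

View pics/s20.png

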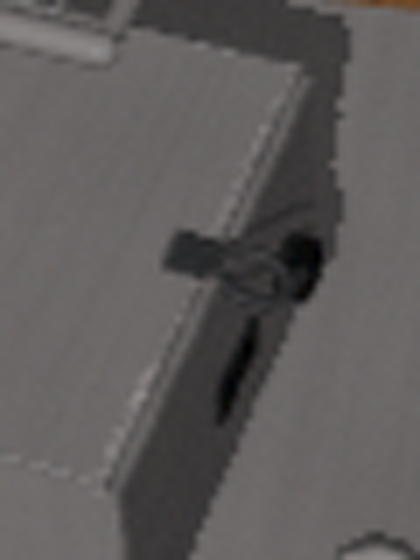

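The plate corner at crop (107,~485) and the eye at (~252,~275) both fit θ = 0. For θ = 0.035 the eye would be at row 265. Handing in.

```bash
python3 -c "
from rig import env
print(env.close_job())"
```

```text
the job is handed in; nothing more can be done
None
```

The cover is shut, the pole is back in both notches of its cradle and released, and I handed the job in at about 27 s; no verdict is reported.

- **Grip:** These moves cannot tilt the tool. I regripped the pole about 87 mm behind its balance point so the upright gripper stayed in front of the overshelf bar.
- **Closing the cover:** I put the hook through the eye from the right and drew the cover down its arc from about 1.41 rad. I pressed on until it met its stop, where the wrist force rose to about 6 N with no further movement in the picture.
- **Returning the pole:** I eased off, slid the hook out sideways and laid the pole in the cradle. I then regripped it to shift it back to its original place, let go and moved the arm clear.

**Last checks:**
- The plate corner and eye pixels match a cover angle of 0, with an uncertainty of about 0.02 rad.
- The pole lies in both notches within about 2 mm of where it started.
- The spoon, jar and bowl look unmoved. The cup and pans were clear of every path, but I did not measure them at the end.
- The wrist force reads near zero.

No check failed. The nearest to a disagreement was the hook's reach, which measured 2 to 4 mm short of the nominal value; I used 214.5 mm, between the two, and the hook fitted.

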